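# Turn the status flag of the checked alignment block to green

## Robot

A 6-joint arm with a two-finger parallel gripper is mounted at the origin on a cart in front of the work surface, level with it; the furniture and walls round the work are solid. World frame = base frame: x ahead of the robot, y to its left, z up, the work surface at z = 0. Lengths are in m, angles in degrees, forces in N, time in s.
With the tool pointing down it reaches from about 0.25 to 0.725 m from the base axis. Payload 9.7 kg.
Tool frame: the origin (TCP) lies on the centre line of the jaws, within the pads' length; the fingertips stand 19 mm ahead of it and the grasp point (between the pads) is the TCP; z points along the fingers, y is the direction in which the jaws open and shut (so a half turn about z gives the same grasp; the last joint's range is limited). The gripper opens to 85 mm and grips with 20 to 120 N. Pads are 22 mm wide; open, the fingers measure 114 mm over their backs; the gripper's body (76 mm by 85 mm) begins 54 mm behind the grasp point. The pads swing forward as they close: fully open they stand 13 mm farther back than shut.
Start: joints at [-68.125, 4.979, 10.078, 95.1, 0, 90], TCP at [0.205, -0.51, 0.227] pointing down, gripper open.
Joint ranges: [-179.16, 179.16], [-48.56, 103.87], [-65.8, 70.77], [-126.05, 130.52], [-82.76, 87.17], [-180, 180]. Speed limits (degrees/s): [127.2, 127.2, 147.25, 180, 180, 180].

## Interface

Orientations are given as [roll, pitch, yaw] about the fixed x, y, z axes, in that order (R = Rz(yaw) Ry(pitch) Rx(roll)).
In Python, from workcell import bot gives the robot as it stands.
- The arm moves only by the tool servo_tool, never from a script. Its argument "motion" is a list that holds one entry, the list of rows, each a list of 6 numbers: the shift along the tool's x, y, z in mm, then the turn, a rotation vector about the tool's x, y, z in rad. A call has 1 to 5 rows; each row shifts and turns the commanded pose from where the row before left it, along the tool's axes as they then stand; what a row does not reach is not made up. A row lasts 1/10 s, in which the tool goes at most 50 mm and 8.59 degrees, less where a joint would pass 70% of its speed; a pose out of reach is approached as far as the arm can. A call is refused whole if a number of a shift passes 50 or a number of a turn 0.15, either way. A call with a gripper value outside its range is refused whole. "gripper" is the finger opening in mm, from 0 to 85.4, set as the call begins (left out, the last holds). The fingers move at their own pace and stop on an object; "newtons" is the grip in N (left out, the last holds). Time passes only in rows, so rows that do not move let the fingers close. It gives the time, the measured TCP pose, the force and the opening at its end, in the units of the state.
- bot.get_obs(): the state, without advancing time (a new reading comes with each control period).
- bot.camera(name): name is "scene" or "top" or "wrist"; returns a dict with "color" (480x640x3 uint8, red, green, blue), "fx", "fy", "cx", "cy" (pixels), "R" (3x3) and "t" (3): a world point X has camera coordinates R X + t. Camera axes: x right, y down, z forward; pixel columns grow to the right and rows downward; lengths in m; the calibration is good to about 2 mm. A picture is of the moment at which its call begins. There is no depth.
- bot.job_done(): hands the job in, once; it reports no verdict.
Trained networks look in a picture, given as the dict that the camera call returned (one of the last four; its "shot" number tells which), for a name from the list of things; names that differ only in an ending like _2 or _b are one class to them, and where a whole thing is asked for, a point or a joint stands for the part that bears it (a point fixed in the world has none). Each returns a list of dicts, best first, with "confidence" (0 to 1); they miss things now and then, are a little off and sometimes report something else, mostly with a low value. They report only what shows in the picture. A call takes as long as a camera call.
- bot.look_for(picture, label): "rect" ([left, top, width, height] in pixels, round what is visible of it).
The state is a dict: "time": time; "q": joint angles; "qd": joint speeds; "joint_efforts": joint torques, N m; "ee_pos": TCP position; "tcp_rot": TCP orientation; "wrist_force": force on the tool from outside, world axes, zero at the start; "torque": the same for the moment, N m; "opening": finger opening in m.
Only numpy, scipy, OpenCV 4.12 (cv2) and the standard library are available. Lean on these libraries where they do the work, as an engineer would, in place of code of your own. Each camera call takes 0.05 s, during which the arm holds its last target.

## Task

The pale metal alignment block with two pins has passed its check: gently turn the status flag on the stand just behind it over its pivot, half a turn, until it lies fully down on the other side with its green face up. Only touch and push the flag with the fingertips: do not grip, lift or shove the stand. Leave the flag behind the black fan showing red and leave the block, the fan and the loupe where they are, then move clear.

Things in the scene. Friction and masses are not known exactly. Their poses are not given: they have to be found in the camera images.
- stand_a: flag stand of the alignment block: loose grey steel foot 66 (x) x 146 (y) x 12 mm, 0.9 kg, rubber feet; slides if shoved with over about 4 N. Origin at the centre of its underside, z up. A cheek on the far side (x = 25 to 33 mm), 24 mm wide in y, 97 mm tall, holds the hinge; rest pins, 81 mm tall, at y = 62 and -62 mm. Both stands swap places and turn up to 16 degrees either way
- flag_a (a joint): angle of the flag to turn, rad. 0: flat, paddle to the stand's +y side (left), red up. 1.57: straight up. 3.14 (end stop): flat to the -y side (right), green up. Starts at 0 to 0.3. Friction of about 0.05 N m holds it at any angle; it never falls by itself. A tail opposite the paddle: pressing the tail down raises the paddle
- pivot_a (a point): middle of the hinge of flag_a, 85 mm above the surface, axes as the stand's; the hinge line runs along the stand's x axis; the paddle's face lies within 3 mm of this point's height when flat
- tail_a (a point): point on the black tail of flag_a, 38 mm from the pivot, half-way through its thickness; the tail is 24 mm wide (along the hinge), 4 mm thick, ends 46 mm from the pivot, and is cranked: with the flag at 0 it rises 35 degrees toward the stand's -y side. Turns with the flag. Pressing it straight down until it slopes 40 degrees down raises the paddle to about 75 degrees; this takes about 1.5 N
- edge_a (a point): middle of the paddle's free edge, flag_a, 75 mm from the pivot; the paddle is 46 mm wide (along the hinge), 4 mm thick (6 mm with its colour plates); turns with the flag
- stand_b: the other flag stand, of the fan, same in every size and build as stand_a; to be left alone. Over the cabinet's front edge, on the robot's side of both stands, a rack bar on two posts hangs 0.51 to 0.55 m above the surface: reach in under it, with the hand leaning back toward the robot
- flag_b (a joint): angle of the other flag, rad, same meaning as flag_a; starts between 0 and 0.1 (red face up) and must stay there
- pivot_b (a point): middle of the hinge of flag_b, 85 mm above the surface
- gauge_block: pale aluminium alignment block, 36 x 80 mm, 20 mm high, with two pins up to 32 mm, loose, lying about 66 mm from the middle of stand_a towards the robot (its -x side), long side along the stand; origin at the centre of its underside
- spare_fan: black square fan, 60 x 60 x 20 mm, loose, lying about 78 mm from the middle of stand_b towards the robot (its -x side); origin at the centre of its underside
- loupe: black magnifier loupe, 42 mm across, 40 mm high, loose, to the right of the stands; origin at the centre of its underside

How it is judged (in metres and radians):
On the way:
1. flag_a stands up, between about 45 and 135 degrees, on its way over (value of joint flag_a between 0.8 and 2.4 rad), for 0.05 s.
At the end, for the whole second after the job is handed in: flag_a lies down on its other side, green up (joint over 2.9 rad, at rest); flag_b still shows red (under 0.35 rad); stand_a stands upright within 15 mm of where it was, and so is stand_b, all at rest and released (value of joint flag_a above 2.9 rad and velocity of joint flag_a between -0.1 and 0.1 rad/s and value of joint flag_b below 0.35 rad and distance of each of stand_a, stand_b from where it was at the start of the episode below 0.015 m and angle between stand_a's own z axis and vertical below 0.05 rad and linear speed of stand_a below 0.01 m/s); the robot touches nothing.
It fails at once if stand_a is lifted, tipped or shoved more than 15 mm (height (world z) of stand_a above 0.01 m or angle between stand_a's own z axis and vertical above 0.15 rad or distance of stand_a from where it was at the start of the episode above 0.015 m).
It fails at once if the fingers grip or force the flag or its stand (over 20 N) (contact force between the fingers and stand_a above 20 N).
It fails at once if the other flag is turned or its stand moved (value of joint flag_b above 0.35 rad or distance of stand_b from where it was at the start of the episode above 0.015 m).
It fails at once if the block, the fan or the loupe is moved more than 15 mm (distance of any of gauge_block, spare_fan, loupe from where it was at the start of the episode above 0.015 m).
It also fails if it takes over 42 s, if anything falls off the work surface, if the arm or the gripper's body presses on something with over 40 N, if the wrist force passes 120 N, or if a joint passes its speed limit or range.

## Working session

There is one attempt and no reset: what is moved stays moved. The work goes in short steps, Python scripts to look and compute and a tool call to move; the robot and the scene stay as the last step left them, time stands still between calls to the robot, and variables do not carry over. Pictures are saved under pics/ and viewed, and the job is handed in when it is done.

Besides the shell and the picture viewer there is one more tool, called after ">>>" as name([rows], argument=value, ...), one row to a line, values as JSON. servo_tool: Moves the arm, as the interface text tells. Its arguments: {"type":"object","properties":{"motion":{"type":"array","items":{"type":"array","items":{"type":"array","items":{"type":"number"}}}},"gripper":{"type":"number"},"newtons":{"type":"number"}},"required":["motion"]}

```bash
mkdir -p pics; ls; python3 - <<'E'
from workcell import bot
import cv2
o=bot.get_obs();print(o)
for n in("scene","top","wrist"):
    p=bot.camera(n);cv2.imwrite(f"pics/{n}0.png",p["color"][:,:,::-1]);print(n,p["fx"],p["cx"],p["cy"],p["R"],p["t"])
    for l in("stand_a","flag_a","pivot_a","tail_a","edge_a","gauge_block","spare_fan","loupe"):
        print(l,[(d["rect"],round(d["confidence"],2)) for d in bot.look_for(p,l)][:4])
E
```

```text
pics
{'time': 0.0, 'q': array([-6.81237271e+01,  5.01144874e+00,  1.00351268e+01,  9.50992581e+01,
       -9.30676114e-04,  9.00022767e+01]), 'qd': array([ 0.07277952, -0.02199415, -0.03943095, -0.10280866,  0.02276425,
       -0.07131104]), 'joint_efforts': array([ 1.32269747e-04, -5.20385957e+01,  4.64804471e+01,  1.63541478e-02,
       -1.01699211e-04, -8.63752632e-06]), 'ee_pos': array([ 0.20484265, -0.51018508,  0.22658575]), 'tcp_rot': array([-1.79924420e+02,  9.33678595e-04,  2.18739974e+01]), 'wrist_force': array([ 0.13947085,  0.39413904, -0.97752502]), 'torque': array([-0.0131961 , -0.01729157,  0.03918023]), 'opening': 0.08518859195673556}
scene 473.5706625984013 310.07925604416994 243.66005421340037 [[ 0.35710375 -0.9338979  -0.01765275]
 [-0.50238611 -0.17610121 -0.84652027]
 [ 0.78745483  0.31116406 -0.53206374]] [-0.38240757  0.28499454  0.66344001]
stand_a [([204.1, 219.3, 74.8, 69.5], 0.69), ([302.6, 231.9, 73.1, 62.0], 0.61)]
flag_a [([302.7, 224.4, 60.7, 26.8], 0.78), ([205.2, 221.4, 57.0, 26.3], 0.61)]
pivot_a [([202.4, 225.0, 80.3, 60.9], 0.76), ([302.9, 226.6, 7
[... 609 characters left out ...]
 26.6], 0.71)]
pivot_a [([320.8, 210.8, 69.5, 37.0], 0.85), ([221.3, 235.2, 79.4, 38.1], 0.58)]
tail_a [([225.9, 241.1, 56.3, 24.2], 0.65)]
edge_a [([223.8, 236.8, 60.1, 27.9], 0.97)]
gauge_block [([235.7, 273.6, 38.6, 21.9], 0.65)]
spare_fan [([349.2, 255.0, 30.5, 25.0], 0.67)]
loupe [([423.6, 178.9, 21.1, 17.3], 0.82), ([224.7, 232.7, 76.9, 39.3], 0.47)]
wrist 347.3643566649573 314.0698350533864 234.68898188412464 [[ 3.72636218e-01 -9.27977224e-01 -7.20927480e-04]
 [-8.96286057e-01 -3.60111469e-01  2.58826262e-01]
 [-2.40444491e-01 -9.58018824e-02 -9.65923623e-01]] [-0.55033985 -0.03429882  0.37930766]
stand_a []
flag_a []
pivot_a []
tail_a []
edge_a []
gauge_block []
spare_fan []
loupe []
```

```bash
python3 - <<'E'
import cv2
a=cv2.imread("pics/top0.png");cv2.imwrite("pics/top0c.png",cv2.resize(a[170:320,200:460],(780,450),interpolation=cv2.INTER_CUBIC))
a=cv2.imread("pics/scene0.png");cv2.imwrite("pics/scene0c.png",cv2.resize(a[190:340,180:440],(780,450),interpolation=cv2.INTER_CUBIC))
E
```

```text
(no output)
```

View pics/top0c.png

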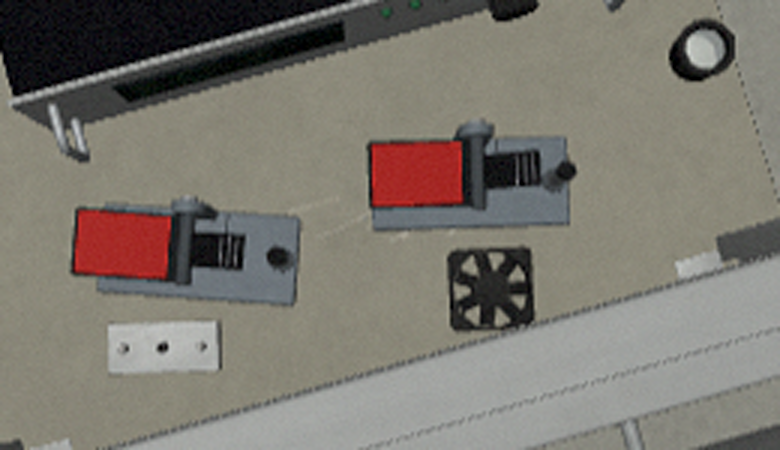

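View pics/scene0c.png

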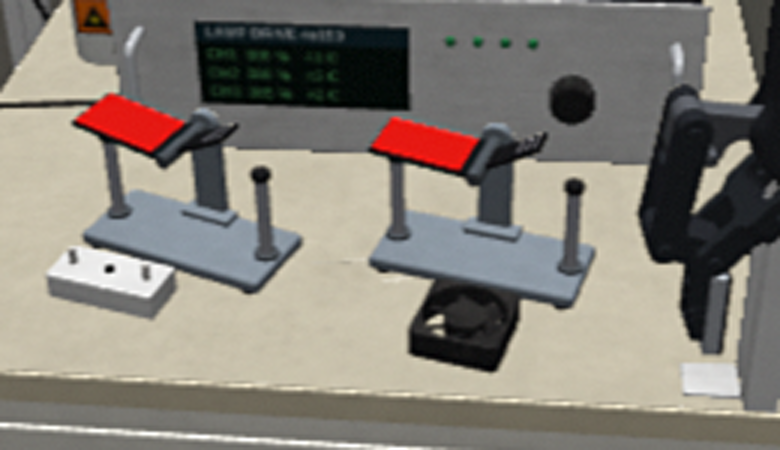

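View pics/scene0.png

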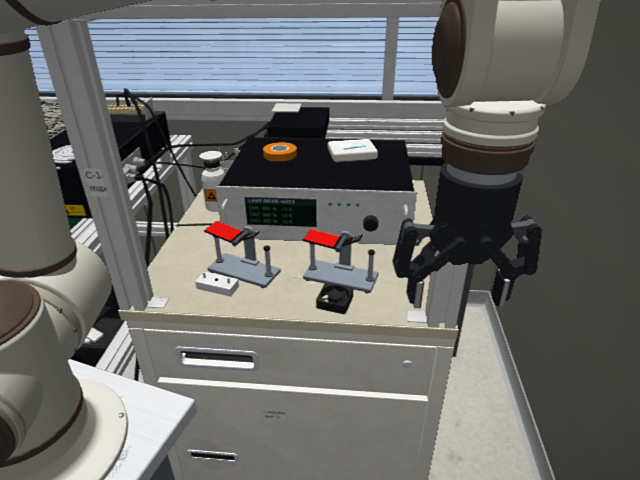

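View pics/top0.png

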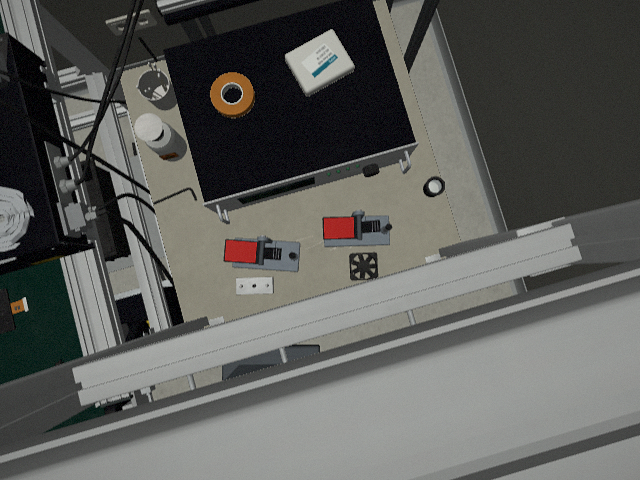

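```bash
cat > fit.py <<'E'
import numpy as np
from scipy.optimize import least_squares
from workcell import bot
def proj(c,X):
    p=np.asarray(X)@c["R"].T+c["t"]
    return np.c_[p[:,0]/p[:,2]*c["fx"]+c["cx"],p[:,1]/p[:,2]*c["fy"]+c["cy"]]
def ray(c,uv):
    d=np.array([(uv[0]-c["cx"])/c["fx"],(uv[1]-c["cy"])/c["fy"],1]);return -c["R"].T@c["t"],c["R"].T@d
def atz(c,uv,z):
    o,d=ray(c,uv);return o+d*(z-o[2])/d[2]
def model(p):
    x,y,yaw,f=p
    L={}
    for n,s in dict(nl=(-1,1),nr=(-1,-1),fl=(1,1),fr=(1,-1)).items(): L["foot_"+n]=(33e-3*s[0],73e-3*s[1],.012)
    L["pinr"]=(0,-.062,.079);L["pinl"]=(0,.062,.0)
    for n,s in dict(n=-1,f=1).items():
        L["edge_"+n]=(.023*s,.075*np.cos(f),.085+.075*np.sin(f)+.002)
        a=f+np.radians(35); L["tail_"+n]=(.012*s,-.046*np.cos(a),.085+.046*np.sin(np.radians(35)-f))
    c,s=np.cos(yaw),np.sin(yaw)
    return {k:(x+c*v[0]-s*v[1],y+s*v[0]+c*v[1],v[2]) for k,v in L.items()}
E
python3 - <<'E'
from fit import *
T=bot.camera("top");S=bot.camera("scene")
u=lambda ox,oy,d:{k:((a+.5)/3-.5+ox,(b+.5)/3-.5+oy) for k,(a,b) in d.items()}
mt={"A":u(200,170,dict(foot_fr=(299,217),foot_nr=(294,303),foot_nl=(98,291),pinr=(278,256),edge_f=(78,209),edge_n=(73,272))),
    "B":u(200,170,dict(foot_fr=(568,138),foot_nr=(568,223),foot_nl=(373,229),pinr=(567,171),edge_f=(370,143),edge_n=(371,207)))}
ms={"A":u(180,190,dict(foot_nr=(248,286),foot_fr=(300,240),foot_nl=(85,235),foot_fl=(138,192),pinr=(261,173),edge_n=(73,120),edge_f=(107,95))),
    "B":u(180,190,dict(foot_nr=(572,298),foot_fr=(594,247),foot_nl=(371,262),foot_fl=(396,213),pinr=(574,185),edge_n=(370,150),edge_f=(388,119)))}
for k in "AB":
    def res(p):
        M=model(p);r=[]
        for c,m in((T,mt[k]),(S,ms[k])):
            r.append((proj(c,[M[n] for n in m])-np.array(list(m.values()))).ravel())
        return np.concatenate(r)
    s=least_squares(res,[.45,0,0,.1],loss='soft_l1')
    print(k,s.x,np.degrees(s.x[2:]),np.abs(res(s.x)).max());print(res(s.x).round(1).reshape(-1,2).tolist())
for n,uv in(("block",(163/3+200,347/3+170)),("fan",(492/3+200,289/3+170)),("loupe",(702/3+200,50/3+170))):print(n,atz(T,uv,.02))
print("instrument front",atz(T,(204.5,206),.1),atz(T,(414,142),.1))
for uv in((75,367),(575,225),(80,402),(580,262)): print("bar",atz(T,uv,.55))
E
```

```text
A [ 0.47625105 -0.07547567 -0.10086451  0.10577415] [-5.77911101  6.06041232] 2.710731933199611
[[1.4, 0.4], [0.5, 1.6], [-0.2, 0.2], [0.1, 0.6], [0.2, -0.8], [-0.3, 0.7], [2.3, -1.1], [1.2, -2.7], [-1.8, -1.7], [-1.4, -2.7], [-0.4, -0.6], [-0.9, 0.9], [1.1, -0.7]]
B [ 0.52461225 -0.2758957   0.00863316  0.0390588 ] [0.49464344 2.23790465] 2.92828571458449
[[0.1, -0.4], [1.3, 0.9], [0.2, 0.8], [0.4, 0.4], [-0.4, -0.1], [-0.1, 0.9], [0.1, -0.3], [0.6, -1.6], [-1.7, -2.4], [0.9, -2.9], [-0.2, -0.6], [-1.5, 0.3], [0.5, -0.4]]
block [ 0.40867587 -0.04935178  0.02      ]
fan [ 0.4460527  -0.28918569  0.02      ]
loupe [ 0.61892669 -0.44854629  0.02      ]
instrument front [0.57327719 0.03851891 0.1       ] [ 0.6971835  -0.39124381  0.1       ]
bar [0.34027374 0.05424778 0.55      ]
bar [ 0.4752735  -0.46217786  0.55      ]
bar [0.30539182 0.04846971 0.55      ]
bar [ 0.43682641 -0.46501365  0.55      ]
```

```bash
cat > mv.py <<'E'
import numpy as np,sys,json
from scipy.spatial.transform import Rotation as Ro
from workcell import bot
EX=np.array([np.cos(-.1009),np.sin(-.1009),0]);EY=np.array([-EX[1],EX[0],0]);P0=np.array([.4763,-.0755,0])
def tilt(deg,yaw=-5.8):  # tool x up-forward, z forward-down; deg=lean from vertical
    return Ro.from_euler('z',yaw,degrees=True)*Ro.from_euler('y',-deg,degrees=True)*Ro.from_euler('x',180,degrees=True)
def plan(p1,R1,n,p0=None,R0=None,show=True):
    o=bot.get_obs()
    p0=o["ee_pos"] if p0 is None else np.array(p0);R0=Ro.from_euler('xyz',o["tcp_rot"],degrees=True) if R0 is None else R0
    rv=(R0.inv()*R1).as_rotvec();out=[];R=R0
    for i in range(n):
        out.append([round(float(v),1) for v in R.inv().apply((np.array(p1)-p0)/n)*1000]+[round(float(v),3) for v in rv/n]);R=R*Ro.from_rotvec(rv/n)
    if show: print(json.dumps(out))
    return out
def loc(x,y,z): return P0+EX*x+EY*y+np.array([0,0,z])
def tip_at(x,y,z,deg,ax=0.,yaw=-5.8):
    """TCP so that fingertip (19 mm ahead, offset ax along tool x) is at local point"""
    R=tilt(deg,yaw);return loc(x,y,z)-R.apply([ax,0,.019]),R
E
python3 - <<'E'
from mv import *
from fit import *
T=bot.camera("top")
for uv in((432,258),(453,250),(210,322)):print(atz(T,uv,0))
print(tilt(45).as_matrix())
plan([.33,-.36,.25],tilt(0),5)
E
```

```text
[ 0.46199858 -0.44299868  0.        ]
[ 0.47893169 -0.49051036  0.        ]
[0.33030371 0.05222832 0.        ]
[[ 7.03486896e-01 -1.01056297e-01  7.03486896e-01]
 [-7.14575930e-02 -9.94880709e-01 -7.14575930e-02]
 [ 7.07106781e-01  9.02056208e-17 -7.07106781e-01]]
[[34.4, -18.6, -4.5, 0.0, 0.0, 0.097], [32.5, -21.8, -4.5, 0.0, 0.0, 0.097], [30.2, -24.9, -4.5, 0.0, 0.0, 0.097], [27.7, -27.7, -4.5, 0.0, 0.0, 0.097], [24.9, -30.2, -4.5, 0.0, 0.0, 0.097]]
```

>>> servo_tool([
  [[34.4,-18.6,-4.5,0,0,0.097],[32.5,-21.8,-4.5,0,0,0.097],[30.2,-24.9,-4.5,0,0,0.097],[27.7,-27.7,-4.5,0,0,0.097],[24.9,-30.2,-4.5,0,0,0.097]],
], gripper=0, newtons=20)

```text
time: 2.0
ee_pos: [0.3309, -0.3588, 0.2501]
tcp_rot: [180.0, -0.0, -6.2]
wrist_force: [0.0, -0.5, 0.0]
opening: 0.0122
```

```bash
python3 - <<'E'
from mv import *
import cv2
o=bot.get_obs();print(o["ee_pos"],o["tcp_rot"],o["q"],o["time"])
for n in("scene","wrist"):
    p=bot.camera(n);cv2.imwrite(f"pics/{n}1.png",p["color"][:,:,::-1])
plan([.37,-.30,.24],tilt(40),5)
E
```

```text
[ 0.33088335 -0.35875109  0.25011101] [ 1.79984556e+02 -1.98312174e-02 -6.16287775e+00] [-4.73148729e+01 -2.96389813e+00  4.57711492e+00  9.75159175e+01
  1.42106895e-03  1.38848008e+02] 2.0
[[6.3, -12.2, 2.2, 0.0, 0.139, -0.0], [5.9, -12.2, 3.0, 0.0, 0.139, -0.0], [5.5, -12.2, 3.8, 0.0, 0.139, -0.0], [4.9, -12.2, 4.5, 0.0, 0.139, -0.0], [4.2, -12.2, 5.2, 0.0, 0.139, -0.0]]
```

View pics/scene1.png

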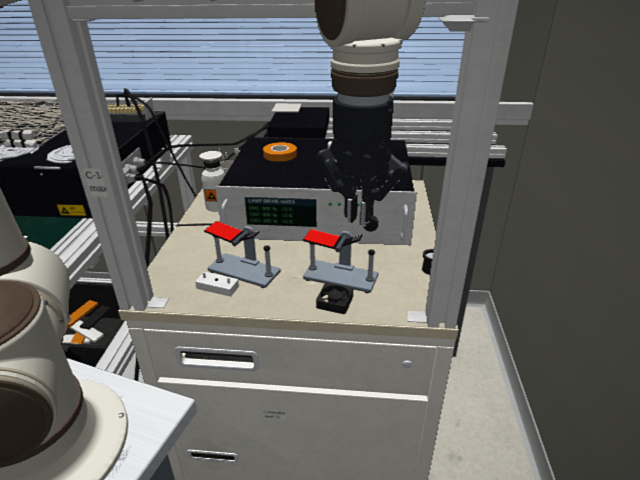

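View pics/wrist1.png

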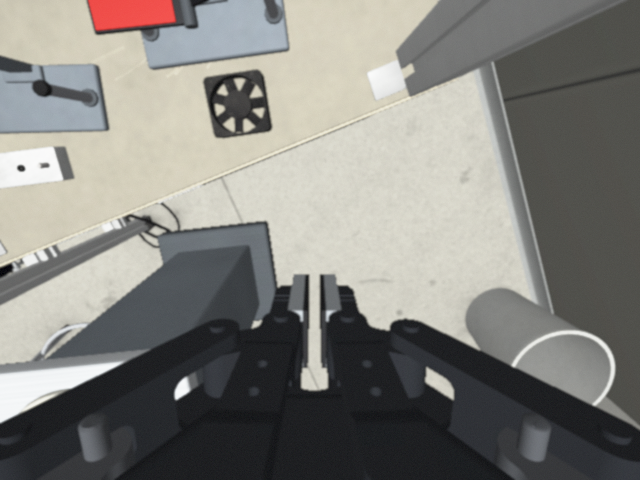

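```bash
python3 - <<'E'
from mv import *
plan([.37,-.30,.24],tilt(40,6),5)
E
```

```text
[[6.3, -12.2, 2.2, 0.015, 0.139, -0.04], [6.4, -11.9, 3.2, 0.015, 0.139, -0.04], [6.3, -11.6, 4.3, 0.015, 0.139, -0.04], [6.1, -11.3, 5.3, 0.015, 0.139, -0.04], [5.8, -11.0, 6.3, 0.015, 0.139, -0.04]]
```

>>> servo_tool([
  [[6.3,-12.2,2.2,0.015,0.139,-0.04],[6.4,-11.9,3.2,0.015,0.139,-0.04],[6.3,-11.6,4.3,0.015,0.139,-0.04],[6.1,-11.3,5.3,0.015,0.139,-0.04],[5.8,-11.0,6.3,0.015,0.139,-0.04]],
])

```text
time: 2.6
ee_pos: [0.3676, -0.3025, 0.2399]
tcp_rot: [179.8, -40.3, 6.3]
wrist_force: [0.2, 0.5, -0.3]
opening: -0.0001
```

```bash
python3 - <<'E'
from mv import *
import cv2
o=bot.get_obs();print(o["ee_pos"],o["tcp_rot"],tilt(40,6).as_euler('xyz',degrees=True),o["q"],o["time"],o["opening"])
for n in("scene","wrist"):
    p=bot.camera(n);cv2.imwrite(f"pics/{n}2.png",p["color"][:,:,::-1])
p1,R=tip_at(0,-.036,.16,42,-.008,6); print(p1)
plan(p1,R,5)
E
```

```text
[ 0.36756483 -0.30251735  0.23989112] [179.83445035 -40.33072198   6.29950538] [180. -40.   6.] [-60.59909476 -27.2501015  -24.21862524  74.42858748  36.45311875
 119.33647873] 2.6 -8.500839423988683e-05
[ 0.46594251 -0.11202438  0.1794728 ]
[[10.9, -35.5, 24.2, -0.001, 0.007, -0.001], [10.8, -35.6, 24.2, -0.001, 0.007, -0.001], [10.6, -35.6, 24.3, -0.001, 0.007, -0.001], [10.5, -35.6, 24.3, -0.001, 0.007, -0.001], [10.3, -35.6, 24.4, -0.001, 0.007, -0.001]]
```

View pics/scene2.png

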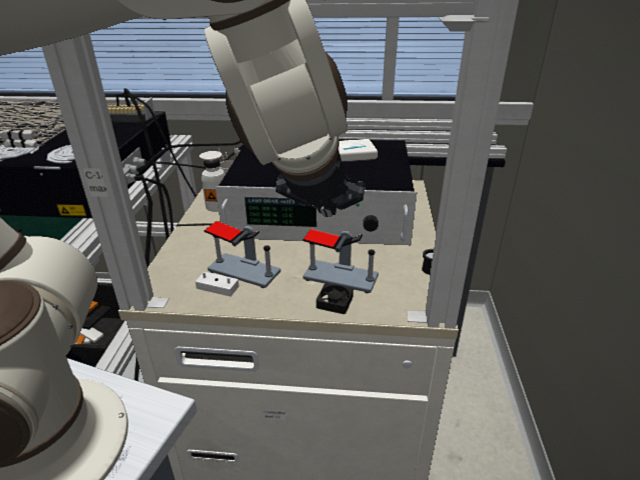

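View pics/wrist2.png

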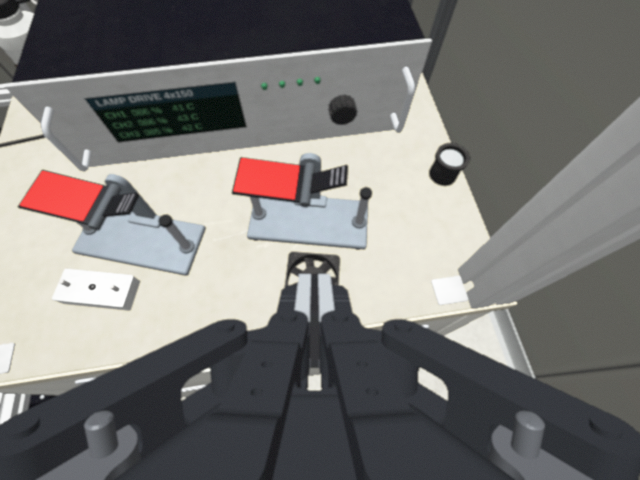

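>>> servo_tool([
  [[10.9,-35.5,24.2,0,0.007,0],[10.8,-35.6,24.2,0,0.007,0],[10.6,-35.6,24.3,0,0.007,0],[10.5,-35.6,24.3,0,0.007,0],[10.3,-35.6,24.4,0,0.007,0]],
])

```text
time: 3.2
ee_pos: [0.4685, -0.1126, 0.1836]
tcp_rot: [179.9, -42.0, 5.9]
wrist_force: [0.9, -0.8, -0.9]
opening: -0.0
```

```bash
python3 - <<'E'
from mv import *
from fit import *
import cv2
o=bot.get_obs();print(o["ee_pos"],o["tcp_rot"],o["q"],o["time"],o["opening"])
for n in("scene","wrist","top"):
    p=bot.camera(n);im=p["color"][:,:,::-1].copy();
    if n=="wrist":
        M=model([.47625,-.07548,-.10086,.1058])
        for (k,v),q in zip(M.items(),proj(p,list(M.values()))): cv2.circle(im,(int(q[0]),int(q[1])),3,(255,0,255),1)
    cv2.imwrite(f"pics/{n}3.png",im)
E
```

```text
[ 0.46854878 -0.11255144  0.18360346] [179.93711494 -42.00765877   5.93526703] [-25.5879284  -45.30707148 -42.96147822  54.80299994  20.42413687
 155.50818033] 3.2 -5.165677927720592e-08
```

View pics/scene3.png

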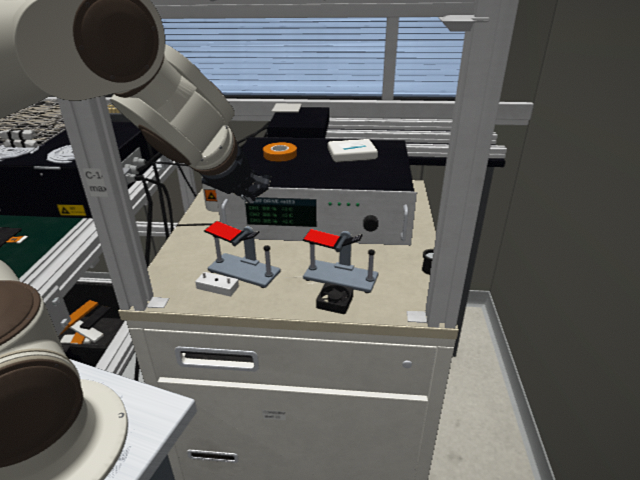

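View pics/wrist3.png

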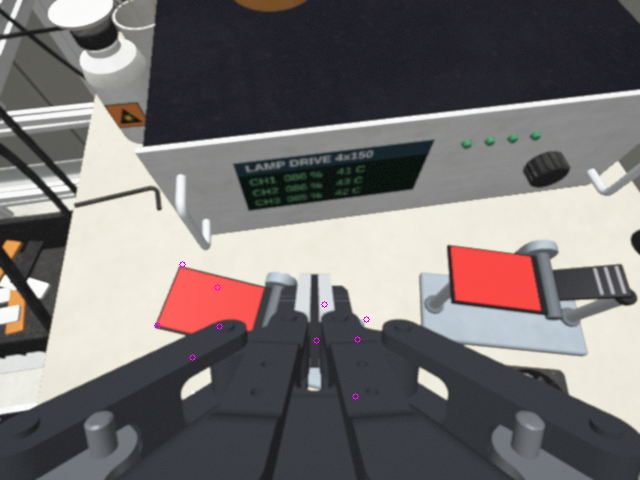

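View pics/top3.png

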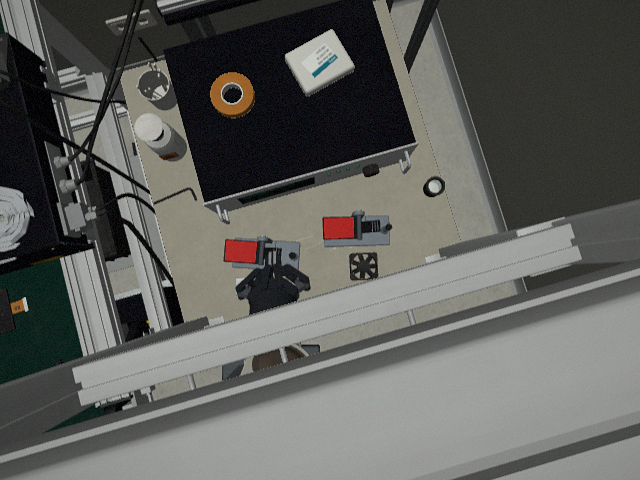

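```bash
python3 - <<'E'
from mv import *
p1,R=tip_at(-.003,-.036,.12,35,-.011,6); print(p1)
plan(p1,R,5)
E
```

```text
[ 0.46781208 -0.11121199  0.14187323]
[[-5.6, 0.2, 6.0, -0.001, -0.024, 0.001], [-5.4, 0.2, 6.1, -0.001, -0.024, 0.001], [-5.3, 0.2, 6.2, -0.001, -0.024, 0.001], [-5.1, 0.2, 6.4, -0.001, -0.024, 0.001], [-5.0, 0.2, 6.5, -0.001, -0.024, 0.001]]
```

>>> servo_tool([
  [[-5.6,0.2,6.0,0,-0.024,0],[-5.4,0.2,6.1,0,-0.024,0],[-5.3,0.2,6.2,0,-0.024,0],[-5.1,0.2,6.4,0,-0.024,0],[-5.0,0.2,6.5,0,-0.024,0]],
])

```text
time: 3.85
ee_pos: [0.4668, -0.1148, 0.1403]
tcp_rot: [-179.8, -34.9, 5.9]
wrist_force: [-0.0, -0.9, -0.0]
opening: 0.0001
```

```bash
python3 - <<'E'
from mv import *
import cv2
o=bot.get_obs();print(o["ee_pos"],o["tcp_rot"],o["q"],o["time"],o["wrist_force"])
p=bot.camera("scene");im=p["color"][:,:,::-1];cv2.imwrite("pics/s4.png",cv2.resize(im[150:310,160:360],(800,640))[:600])
p1,R=tip_at(-.003,-.036,.08,35,-.011,6); print(p1)
plan(p1,R,5)
E
```

```text
[ 0.46682298 -0.1148141   0.14028751] [-179.84403537  -34.94747959    5.87826778] [-23.68127263 -39.04741414 -41.45127109  56.37000757  16.55630044
 155.04793535] 3.85 [-0.03306162 -0.92811537 -0.02262164]
[ 0.46781208 -0.11121199  0.10187323]
[[-4.0, -0.6, 6.3, -0.0, 0.001, -0.0], [-4.0, -0.6, 6.3, -0.0, 0.001, -0.0], [-4.0, -0.6, 6.3, -0.0, 0.001, -0.0], [-4.0, -0.6, 6.3, -0.0, 0.001, -0.0], [-4.0, -0.6, 6.3, -0.0, 0.001, -0.0]]
```

View pics/s4.png

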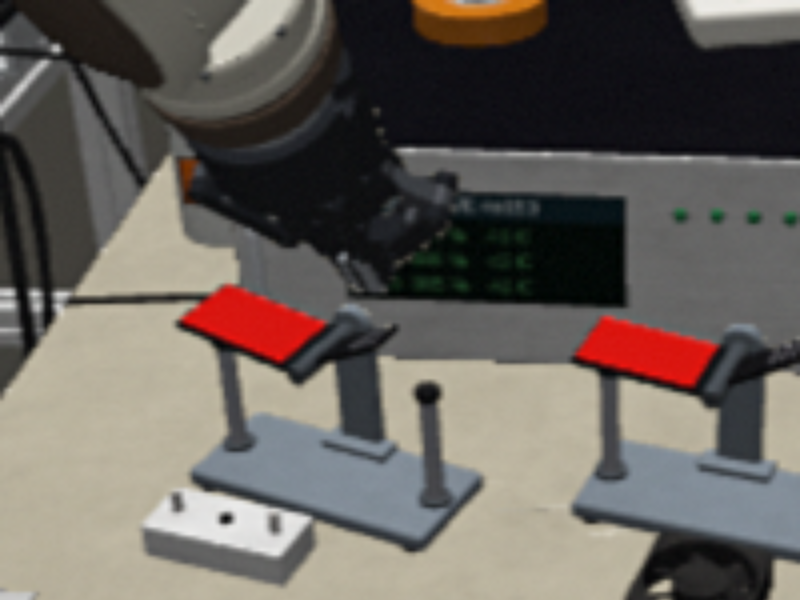

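>>> servo_tool([
  [[-4.0,-0.6,6.3,0,0,0],[-4.0,-0.6,6.3,0,0,0],[-4.0,-0.6,6.3,0,0,0],[-4.0,-0.6,6.3,0,0,0],[-4.0,-0.6,6.3,0,0,0]],
])

```text
time: 4.4
ee_pos: [0.4685, -0.1107, 0.1035]
tcp_rot: [-179.9, -35.1, 6.0]
wrist_force: [-2.3, -2.7, 3.1]
opening: 0.0001
```

```bash
python3 - <<'E'
from mv import *
import cv2
o=bot.get_obs();print(o["ee_pos"],o["tcp_rot"],o["q"],o["time"],o["wrist_force"])
p=bot.camera("scene");im=p["color"][:,:,::-1];cv2.imwrite("pics/s5.png",cv2.resize(im[150:300,160:360],(800,600)))
p1,R=tip_at(-.003,-.036,.061,35,-.011,6); print(p1)
plan(p1,R,3)
E
```

```text
[ 0.46846081 -0.11068682  0.10354036] [-179.8982952   -35.13353286    6.00094246] [-22.98738772 -39.26047295 -45.71413064  51.97663109  16.28705839
 155.61232559] 4.4 [-2.3428299  -2.6697206   3.08280699]
[ 0.46781208 -0.11121199  0.08287323]
[[-3.8, 0.3, 5.2, -0.001, -0.0, -0.0], [-3.8, 0.3, 5.2, -0.001, -0.0, -0.0], [-3.8, 0.3, 5.2, -0.001, -0.0, -0.0]]
```

View pics/s5.png

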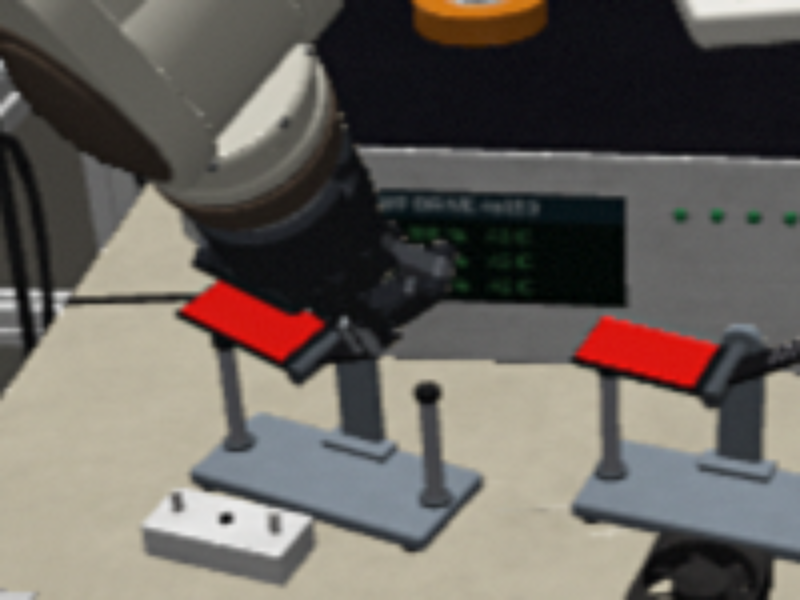

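```bash
cat > show.py <<'E'
from mv import *
from fit import *
import cv2,sys
def show(tag,f=.1,crop=(200,280,190,300),draw=True):
    o=bot.get_obs();print(o["ee_pos"].round(4),o["tcp_rot"].round(1),o["q"].round(1),o["time"],o["wrist_force"].round(1))
    R=Ro.from_euler('xyz',o["tcp_rot"],degrees=True)
    pts=[o["ee_pos"]+R.apply([a,b,.019]) for a in(-.011,.011) for b in(-.008,.008)]
    p=bot.camera("scene");im=p["color"][:,:,::-1].copy();r0,r1,c0,c1=crop;k=800/(c1-c0)
    a=cv2.resize(im[r0:r1,c0:c1],None,fx=k,fy=k,interpolation=cv2.INTER_CUBIC)
    if draw:
        for q in proj(p,pts): cv2.circle(a,(int((q[0]-c0+.5)*k),int((q[1]-r0+.5)*k)),4,(255,0,255),1)
        M=model([.47625,-.07548,-.10086,f])
        for n,q in zip(M,proj(p,list(M.values()))): cv2.circle(a,(int((q[0]-c0+.5)*k),int((q[1]-r0+.5)*k)),4,(0,255,255),1)
    cv2.imwrite(f"pics/{tag}.png",a)
    return o
E
python3 - <<'E'
from show import *
show("s6",.17)
cv2.imwrite("pics/w6.png",bot.camera("wrist")["color"][:,:,::-1])
E
```

```text
[ 0.4681 -0.1104  0.1022] [-179.8  -35.1    6. ] [-23.  -39.2 -45.8  51.9  16.3 155.6] 4.45 [ 0.4 -0.5  0.1]
```

View pics/s6.png

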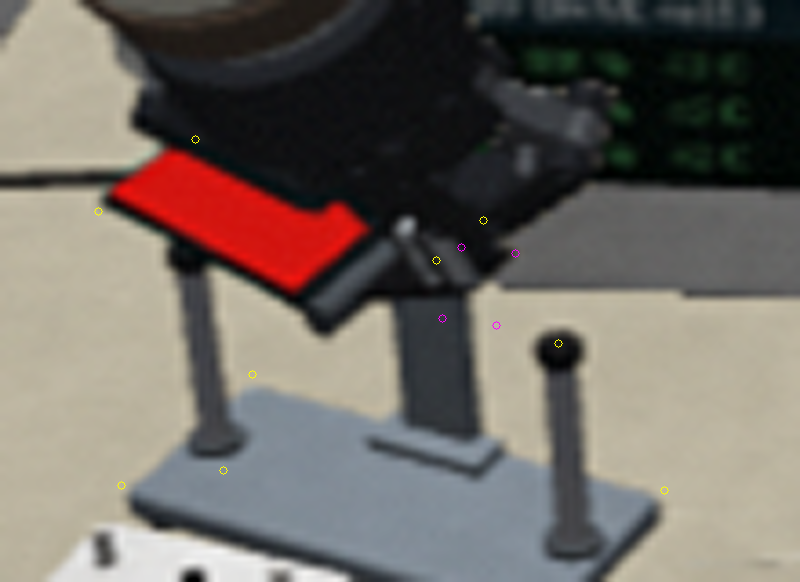

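View pics/w6.png

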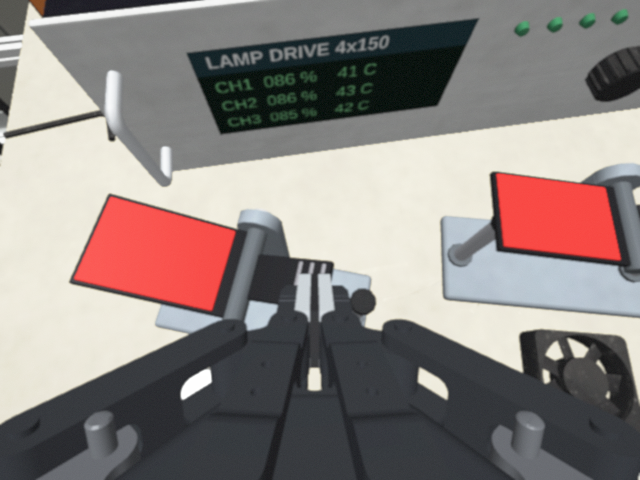

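```bash
cat >> show.py <<'E'
def flagangle(p,far,near,pose=(.47625,-.07548,-.10086)):
    def r(f):
        M=model([*pose,f[0]]);q=proj(p,[M["edge_f"],M["edge_n"]])
        return (q-np.array([far,near])).ravel()
    best=min((least_squares(r,[s]) for s in(.1,.6,1.2,1.8)),key=lambda s:s.cost)
    return best.x[0],np.round(best.fun,1)
E
python3 - <<'E'
from show import *
p=bot.camera("wrist");print(flagangle(p,(110,196),(72,282)))
p1,R=tip_at(-.003,-.036,.055,35,-.011,6); print(p1)
plan(p1,R,5)
E
```

```text
(np.float64(0.247603059902355), array([ 3.6, -3.7,  1.5, -1.5]))
[ 0.46781208 -0.11121199  0.07687323]
[[-3.2, 0.1, 4.3, -0.001, -0.0, -0.0], [-3.2, 0.1, 4.3, -0.001, -0.0, -0.0], [-3.2, 0.1, 4.3, -0.001, -0.0, -0.0], [-3.2, 0.1, 4.3, -0.001, -0.0, -0.0], [-3.2, 0.1, 4.4, -0.001, -0.0, -0.0]]
```

```bash
python3 - <<'E'
from show import *
p1,R=tip_at(-.010,-.035,.065,35,-.011,6); print(p1)
plan(p1,R,5)
E
```

```text
[ 0.46094841 -0.10951197  0.08687323]
[[-3.2, -0.3, 1.9, -0.001, -0.0, -0.0], [-3.2, -0.3, 1.9, -0.001, -0.0, -0.0], [-3.2, -0.3, 1.9, -0.001, -0.0, -0.0], [-3.2, -0.3, 1.9, -0.001, -0.0, -0.0], [-3.2, -0.3, 1.9, -0.001, -0.0, -0.0]]
```

>>> servo_tool([
  [[-3.2,-0.3,1.9,0,0,0],[-3.2,-0.3,1.9,0,0,0],[-3.2,-0.3,1.9,0,0,0],[-3.2,-0.3,1.9,0,0,0],[-3.2,-0.3,1.9,0,0,0]],
])

```text
time: 5.1
ee_pos: [0.4606, -0.1098, 0.0867]
tcp_rot: [-179.9, -35.1, 6.0]
wrist_force: [0.3, 0.8, 0.7]
opening: -0.0001
```

```bash
python3 - <<'E'
from show import *
show("s7",.5)
cv2.imwrite("pics/w7.png",bot.camera("wrist")["color"][:,:,::-1])
p1,R=tip_at(-.010,-.035,.055,35,-.011,6); print(p1)
plan(p1,R,5)
E
```

```text
[ 0.4606 -0.1098  0.0867] [-179.9  -35.1    6. ] [-23.4 -40.4 -48.1  50.9  16.5 155.2] 5.1 [0.3 0.8 0.7]
[ 0.46094841 -0.10951197  0.07687323]
[[-1.0, -0.0, 1.6, -0.001, -0.0, -0.0], [-1.0, -0.0, 1.6, -0.001, -0.0, -0.0], [-1.0, -0.0, 1.6, -0.001, -0.0, -0.0], [-1.0, -0.0, 1.6, -0.001, -0.0, -0.0], [-1.0, -0.0, 1.6, -0.001, -0.0, -0.0]]
```

View pics/s7.png

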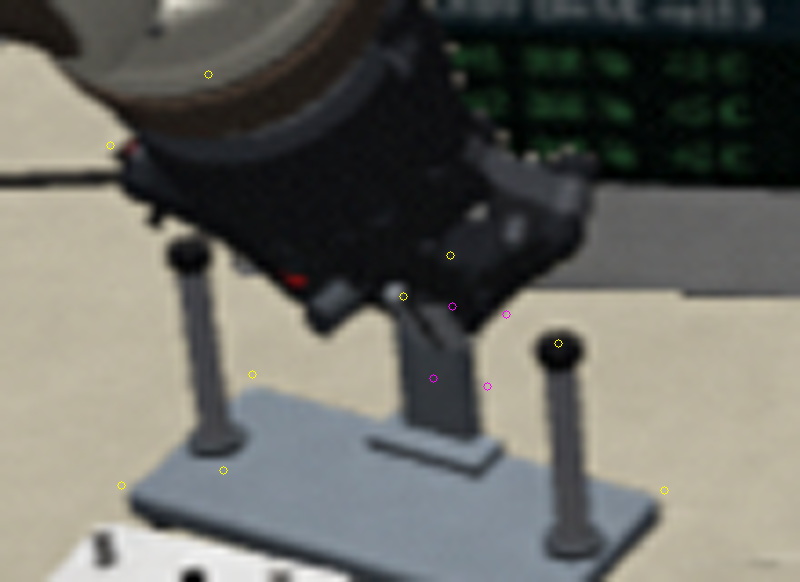

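View pics/w7.png

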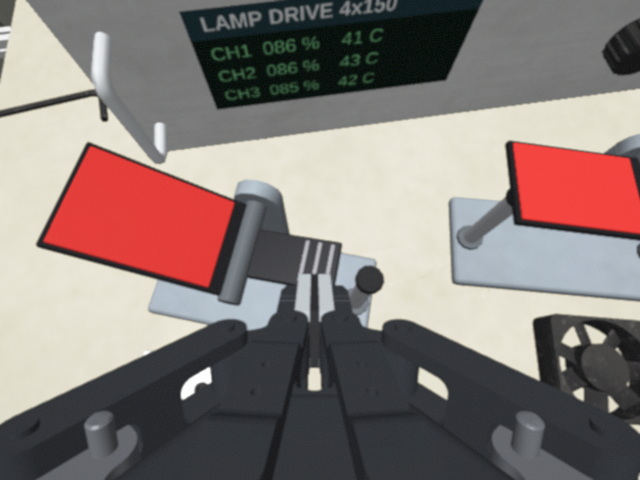

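>>> servo_tool([
  [[-2.0,0,3.2,0,0,0],[-2.0,0,3.2,0,0,0],[-2.0,0,3.2,0,0,0],[-2.0,0,3.2,0,0,0],[-2.0,0,3.2,0,0,0]],
])

```text
time: 5.7
ee_pos: [0.4619, -0.1096, 0.0679]
tcp_rot: [-179.8, -35.1, 6.0]
wrist_force: [-1.7, 0.9, 3.0]
opening: 0.0003
```

```bash
python3 - <<'E'
from show import *
show("s8",.8)
p=bot.camera("wrist");cv2.imwrite("pics/w8.png",p["color"][:,:,::-1])
E
```

```text
[ 0.4619 -0.1096  0.0679] [-179.8  -35.1    6. ] [-23.3 -39.9 -49.9  48.5  16.5 155.3] 5.7 [-1.7  0.9  3. ]
```

View pics/s8.png

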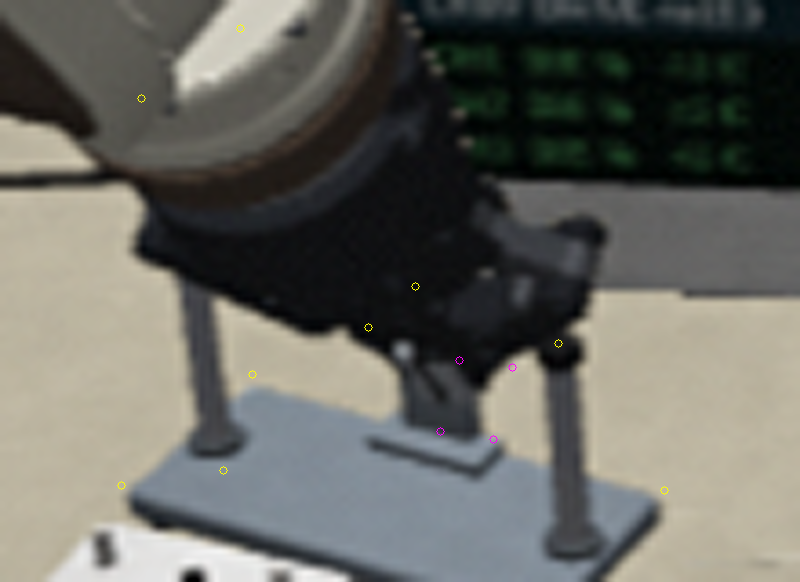

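View pics/w8.png

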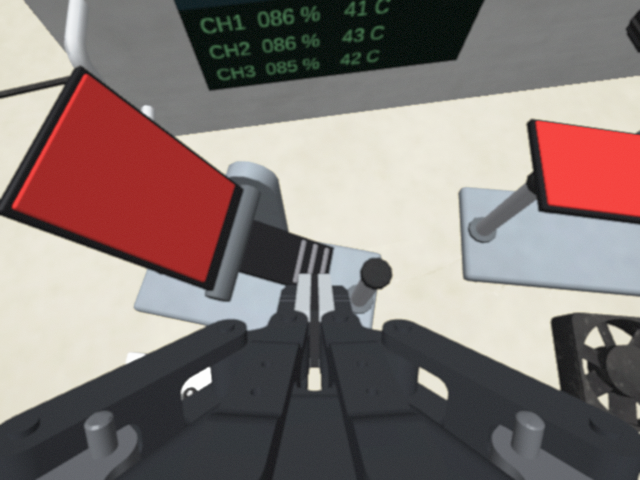

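```bash
python3 - <<'E'
from show import *
p=bot.camera("wrist");print(flagangle(p,(83,68),(4,210)))
E
```

```text
(np.float64(1.0639051337250138), array([ -0.3, -10.3,  -6.2,  -4.2]))
```

>>> servo_tool([
  [[-1.7,0,2.5,0,0,0],[-1.7,0,2.5,0,0,0],[-1.7,0,2.5,0,0,0],[-1.7,0,2.5,0,0,0]],
])

```text
time: 6.25
ee_pos: [0.4619, -0.1097, 0.0558]
tcp_rot: [-179.9, -35.1, 6.0]
wrist_force: [0.4, -0.3, 1.6]
opening: 0.0003
```

```bash
python3 - <<'E'
from show import *
show("s9",1.3)
p=bot.camera("wrist");cv2.imwrite("pics/w9.png",p["color"][:,:,::-1])
E
```

```text
[ 0.4619 -0.1097  0.0558] [-179.9  -35.1    6. ] [-23.3 -39.6 -51.1  47.   16.5 155.3] 6.25 [ 0.4 -0.3  1.6]
```

View pics/s9.png

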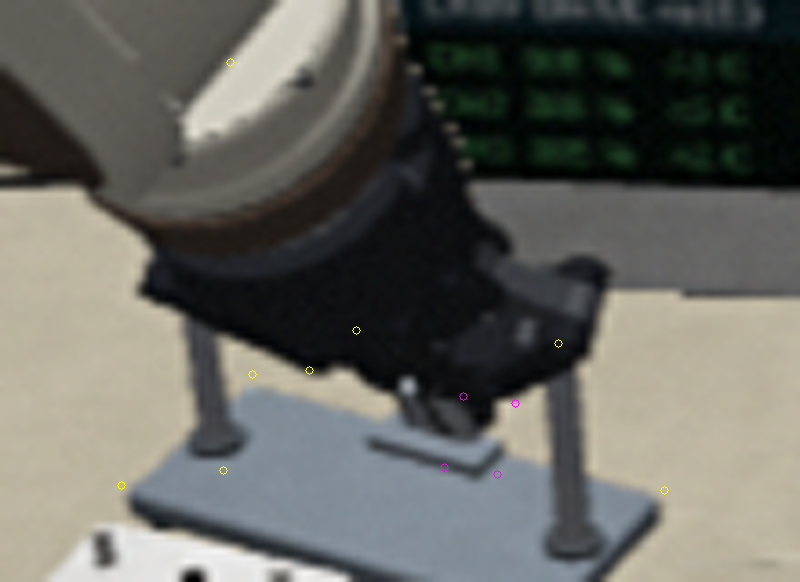

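View pics/w9.png

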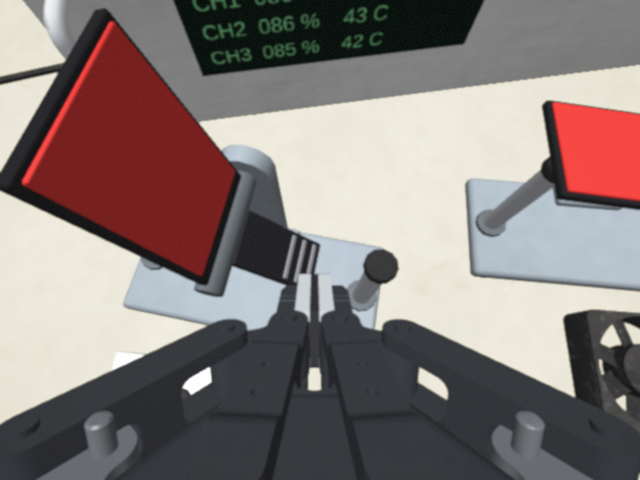

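>>> servo_tool([
  [[-1.7,-1.0,2.5,0,0,0],[-1.7,-1.0,2.5,0,0,0],[-1.7,-1.0,2.5,0,0,0],[-1.7,-1.0,2.5,0,0,0]],
])

```text
time: 6.75
ee_pos: [0.4616, -0.1055, 0.0437]
tcp_rot: [-179.9, -35.1, 6.0]
wrist_force: [-0.1, 0.1, 0.6]
opening: 0.0001
```

```bash
python3 - <<'E'
from show import *
show("s10",1.3)
p=bot.camera("wrist");cv2.imwrite("pics/w10.png",p["color"][:,:,::-1])
E
```

```text
[ 0.4616 -0.1055  0.0437] [-179.9  -35.1    6. ] [-22.6 -39.7 -52.6  45.5  16.1 155.9] 6.75 [-0.1  0.1  0.6]
```

View pics/w10.png

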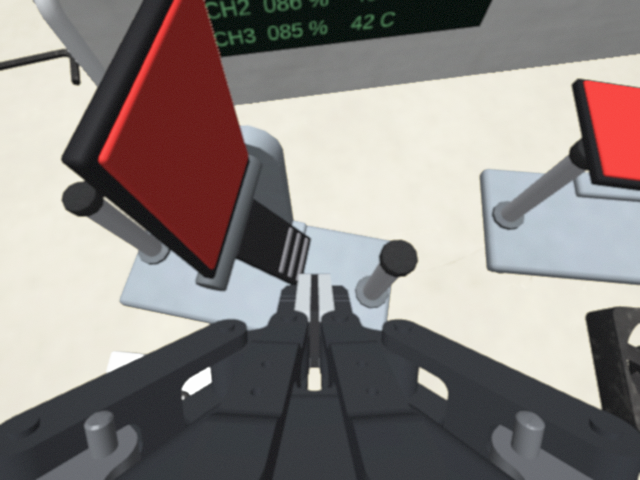

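```bash
python3 - <<'E'
from show import *
p=bot.camera("wrist");o=bot.get_obs();R=Ro.from_euler('xyz',o["tcp_rot"],degrees=True)
for z in(0,.01,.019):
  for a in(-.011,0,.011): print(z,a,proj(p,[o["ee_pos"]+R.apply([a,b,z]) for b in(-.008,.008)]).round().tolist())
M=model([.47625,-.07548,-.10086,1.3]);print({k:q.round().tolist() for k,q in zip(M,proj(p,list(M.values())))})
E
```

```text
0 -0.011 [[296.0, 312.0], [330.0, 312.0]]
0 0 [[296.0, 290.0], [331.0, 290.0]]
0 0.011 [[295.0, 267.0], [331.0, 267.0]]
0.01 -0.011 [[297.0, 302.0], [329.0, 302.0]]
0.01 0 [[297.0, 281.0], [330.0, 281.0]]
0.01 0.011 [[296.0, 260.0], [330.0, 260.0]]
0.019 -0.011 [[298.0, 294.0], [329.0, 294.0]]
0.019 0 [[298.0, 274.0], [329.0, 274.0]]
0.019 0.011 [[297.0, 254.0], [329.0, 254.0]]
{'foot_nl': [118.0, 300.0], 'foot_nr': [384.0, 359.0], 'foot_fl': [161.0, 193.0], 'foot_fr': [400.0, 240.0], 'pinr': [401.0, 257.0], 'pinl': [167.0, 254.0], 'edge_n': [-54.0, 138.0], 'tail_n': [208.0, 263.0], 'edge_f': [82.0, -62.0], 'tail_f': [224.0, 213.0]}
```

View pics/s10.png

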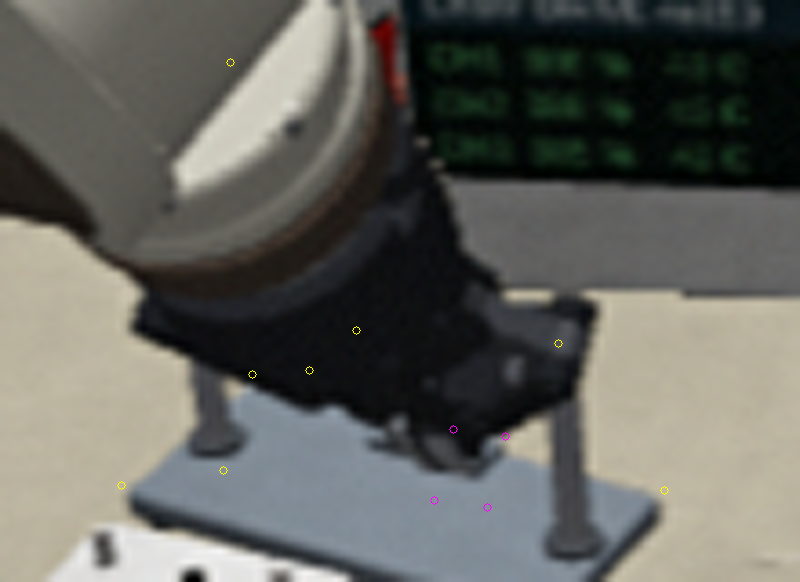

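```bash
sed -i 's/a=f+np.radians(35)/a=np.radians(35)-f/' fit.py; python3 - <<'E'
from show import *
p=bot.camera("wrist")
for f in (1.3,1.4,1.5,1.6,1.7):
  M=model([.47625,-.07548,-.10086,f]);print(f,{k:q.round().tolist() for k,q in zip(M,proj(p,list(M.values()))) if k[0] in "et"})
E
```

```text
1.3 {'edge_n': [-53.0, 140.0], 'tail_n': [322.0, 287.0], 'edge_f': [83.0, -61.0], 'tail_f': [333.0, 235.0]}
1.4 {'edge_n': [-18.0, 142.0], 'tail_n': [315.0, 287.0], 'edge_f': [114.0, -66.0], 'tail_f': [326.0, 236.0]}
1.5 {'edge_n': [26.0, 147.0], 'tail_n': [308.0, 287.0], 'edge_f': [150.0, -66.0], 'tail_f': [318.0, 237.0]}
1.6 {'edge_n': [77.0, 156.0], 'tail_n': [300.0, 287.0], 'edge_f': [189.0, -62.0], 'tail_f': [311.0, 238.0]}
1.7 {'edge_n': [132.0, 169.0], 'tail_n': [291.0, 286.0], 'edge_f': [230.0, -53.0], 'tail_f': [303.0, 238.0]}
```

```bash
python3 - <<'E'
from show import *
o=bot.get_obs()
p1,R=tip_at(-.03,-.035,.20,35,0,6);plan(p1,R,5)
p2,R=tip_at(-.012,.07,.19,35,0,6);plan(p2,R,5,p1,R)
p3,R=tip_at(-.004,.055,.135,35,0,6);plan(p3,R,3,p2,R);print(p1,p2,p3)
E
```

```text
[[14.9, -0.1, -31.5, -0.001, -0.0, -0.0], [14.9, -0.1, -31.5, -0.001, -0.0, -0.0], [14.9, -0.1, -31.5, -0.001, -0.0, -0.0], [14.9, -0.1, -31.5, -0.001, -0.0, -0.0], [14.9, -0.0, -31.5, -0.001, -0.0, -0.0]]
[[5.3, -19.8, 6.1, 0.0, 0.0, 0.0], [5.3, -19.8, 6.1, 0.0, 0.0, 0.0], [5.3, -19.8, 6.1, 0.0, 0.0, 0.0], [5.3, -19.8, 6.1, 0.0, 0.0, 0.0], [5.3, -19.8, 6.1, 0.0, 0.0, 0.0]]
[[-9.2, 5.4, 15.9, 0.0, 0.0, 0.0], [-9.2, 5.4, 15.9, 0.0, 0.0, 0.0], [-9.2, 5.4, 15.9, 0.0, 0.0, 0.0]]
[ 0.43208882 -0.10843927  0.21556389] [ 0.4605738  -0.00578643  0.20556389] [ 0.46702218 -0.02151597  0.15056389]
```

>>> servo_tool([
  [[14.9,0,-31.5,0,0,0],[14.9,0,-31.5,0,0,0],[14.9,0,-31.5,0,0,0],[14.9,0,-31.5,0,0,0],[14.9,0,-31.5,0,0,0]],
])

```text
time: 7.45
ee_pos: [0.4318, -0.109, 0.2171]
tcp_rot: [-179.9, -35.1, 6.0]
wrist_force: [0.9, -0.7, -0.6]
opening: 0.0002
```

```bash
python3 - <<'E'
from show import *
show("s11",1.6)
p=bot.camera("wrist");cv2.imwrite("pics/w11.png",p["color"][:,:,::-1])
p2,R=tip_at(-.012,.07,.19,35,0,6);plan(p2,R,5)
E
```

```text
[ 0.4318 -0.109   0.2171] [-179.9  -35.1    6. ] [-25.5 -43.1 -34.8  67.4  17.6 153.4] 7.45 [ 0.9 -0.7 -0.6]
[[4.4, -20.1, 7.0, 0.0, -0.002, 0.0], [4.4, -20.1, 7.0, 0.0, -0.002, 0.0], [4.4, -20.1, 7.0, 0.0, -0.002, 0.0], [4.4, -20.1, 7.0, 0.0, -0.002, 0.0], [4.4, -20.1, 7.0, 0.0, -0.002, 0.0]]
```

View pics/s11.png

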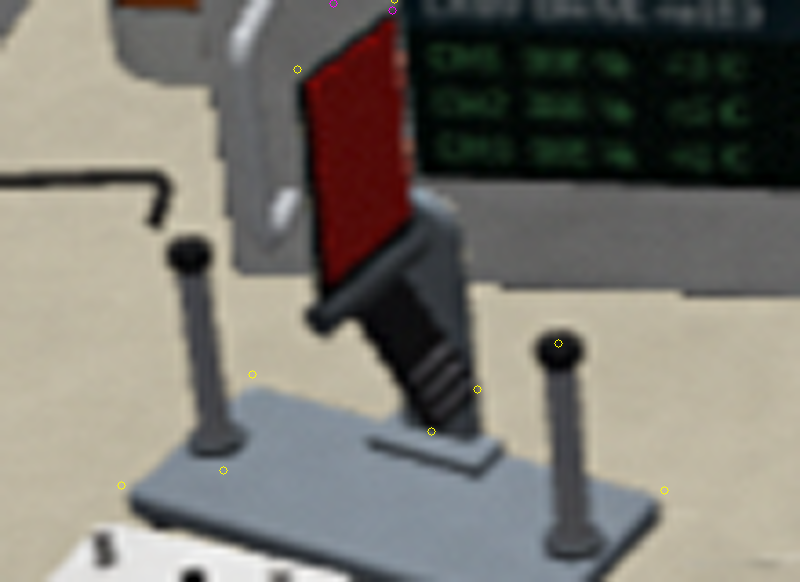

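View pics/w11.png

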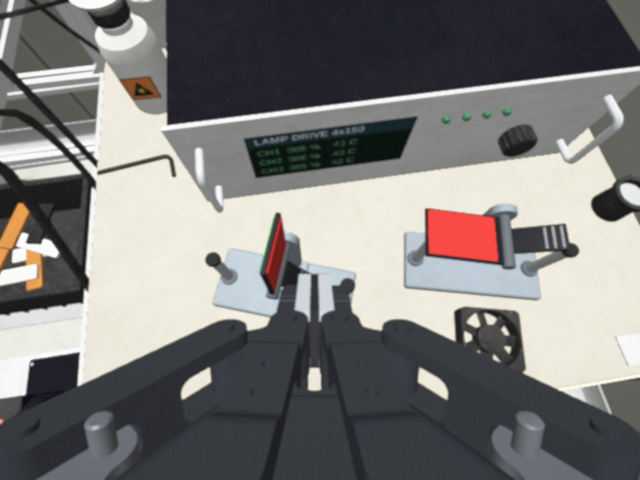

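>>> servo_tool([
  [[4.4,-20.1,7.0,0,0,0],[4.4,-20.1,7.0,0,0,0],[4.4,-20.1,7.0,0,0,0],[4.4,-20.1,7.0,0,0,0],[4.4,-20.1,7.0,0,0,0]],
])

```text
time: 8.05
ee_pos: [0.4595, -0.0042, 0.199]
tcp_rot: [-179.8, -35.1, 6.0]
wrist_force: [1.2, -0.6, 0.2]
opening: 0.0002
```

>>> servo_tool([
  [[-9.2,5.4,15.9,0,0,0],[-9.2,5.4,15.9,0,0,0],[-9.2,5.4,15.9,0,0,0]],
])

```text
time: 8.35
ee_pos: [0.4659, -0.0202, 0.1434]
tcp_rot: [-179.8, -35.1, 6.1]
wrist_force: [0.3, 0.2, 0.5]
opening: -0.0001
```

```bash
python3 - <<'E'
from show import *
show("s12",1.6)
p=bot.camera("wrist");cv2.imwrite("pics/w12.png",p["color"][:,:,::-1])
E
```

```text
[ 0.4659 -0.0202  0.1434] [-179.8  -35.1    6.1] [ -7.3 -44.9 -44.3  56.3   7.8 169. ] 8.35 [0.3 0.2 0.5]
```

View pics/s12.png

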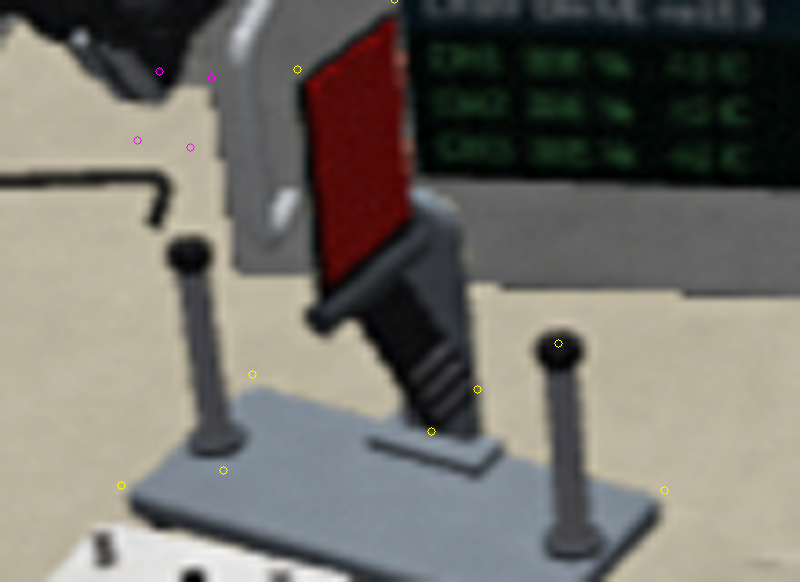

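View pics/w12.png

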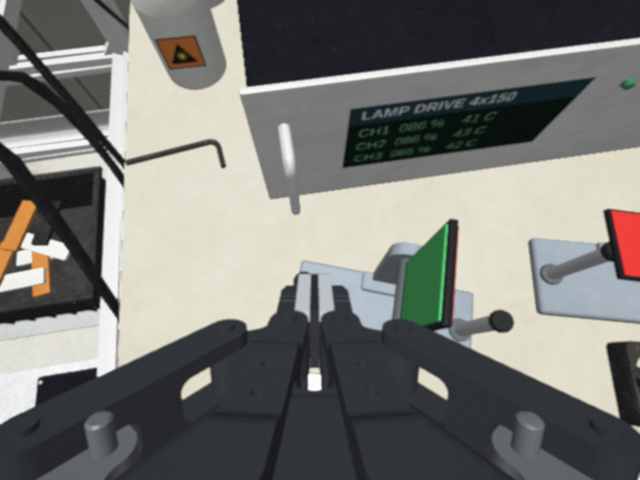

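```bash
cat > arc.py <<'E'
from show import *
def tp(th,r=.058,x=-.008,low=.002,yaw=6,lean=35):
    h=.009*abs(np.sin(th))+low*abs(np.cos(th))+.003
    return tip_at(x,r*np.cos(th)+h*np.sin(th),.085+r*np.sin(th)-h*np.cos(th),lean,0,yaw)
def arc(ths,**k):
    o=bot.get_obs();p=o["ee_pos"];R=Ro.from_euler('xyz',o["tcp_rot"],degrees=True);out=[]
    for t in ths:
        q,R1=tp(t,**k);out+=plan(q,R1,1,p,R,show=False);p,R=q,R1
    print(json.dumps(out));print(q)
E
python3 - <<'E'
from arc import *
p,R=tip_at(-.008,.022,.145,35,0,6);plan(p,R,3)
plan(tp(1.62)[0],R,2,p,R)
E
```

```text
[[1.4, 10.8, -7.0, -0.001, 0.001, -0.0], [1.4, 10.8, -7.0, -0.001, 0.001, -0.0], [1.4, 10.8, -7.0, -0.001, 0.001, -0.0]]
[[-1.5, 6.3, -0.1, 0.0, 0.0, 0.0], [-1.5, 6.3, -0.1, 0.0, 0.0, 0.0]]
```

>>> servo_tool([
  [[1.4,10.8,-7.0,0,0,0],[1.4,10.8,-7.0,0,0,0],[1.4,10.8,-7.0,0,0,0]],
])

```text
time: 8.75
ee_pos: [0.4609, -0.054, 0.1655]
tcp_rot: [-179.9, -35.1, 6.0]
wrist_force: [1.4, 0.8, -0.3]
opening: -0.0001
```

```bash
python3 - <<'E'
from arc import *
show("s13",1.6)
p=bot.camera("wrist");cv2.imwrite("pics/w13.png",p["color"][:,:,::-1])
arc([1.6,1.68,1.76,1.84,1.92])
E
```

```text
[ 0.4609 -0.054   0.1655] [-179.9  -35.1    6. ] [-13.7 -44.  -41.4  59.2  11.3 163.7] 8.75 [ 1.4  0.8 -0.3]
[[-7.4, 10.5, 3.8, -0.001, -0.004, -0.001], [-0.4, 4.5, -1.1, 0.0, 0.0, 0.0], [-0.6, 4.6, -0.8, 0.0, 0.0, 0.0], [-0.9, 4.6, -0.5, 0.0, 0.0, 0.0], [-1.1, 4.7, -0.1, 0.0, 0.0, 0.0]]
[ 0.45665265 -0.08422675  0.1592174 ]
```

View pics/w13.png

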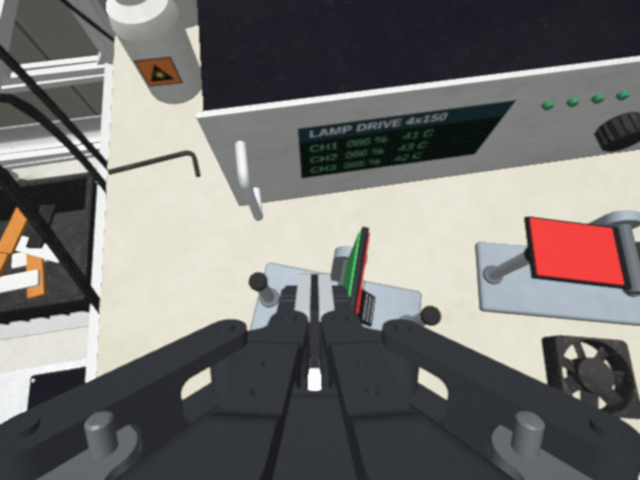

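>>> servo_tool([
  [[-7.4,10.5,3.8,0,0,0],[-0.4,4.5,-1.1,0,0,0],[-0.6,4.6,-0.8,0,0,0],[-0.9,4.6,-0.5,0,0,0],[-1.1,4.7,-0.1,0,0,0]],
])

```text
time: 9.35
ee_pos: [0.4564, -0.0835, 0.1578]
tcp_rot: [-179.9, -35.1, 6.0]
wrist_force: [0.8, 0.7, -0.3]
opening: 0.0001
```

```bash
python3 - <<'E'
from arc import *
show("s14",1.92)
p=bot.camera("wrist");cv2.imwrite("pics/w14.png",p["color"][:,:,::-1])
arc([2.0,2.08,2.16,2.24,2.32])
E
```

```text
[ 0.4564 -0.0835  0.1578] [-179.9  -35.1    6. ] [-19.2 -43.1 -41.6  59.   14.3 158.9] 9.35 [ 0.8  0.7 -0.3]
[[-0.0, 5.1, -1.1, -0.002, -0.002, -0.001], [-1.6, 4.6, 0.5, 0.0, 0.0, 0.0], [-1.8, 4.6, 0.9, 0.0, 0.0, 0.0], [-2.0, 4.4, 1.2, 0.0, 0.0, 0.0], [-2.2, 4.3, 1.6, 0.0, 0.0, 0.0]]
[ 0.45433132 -0.1071549   0.15049237]
```

View pics/w14.png

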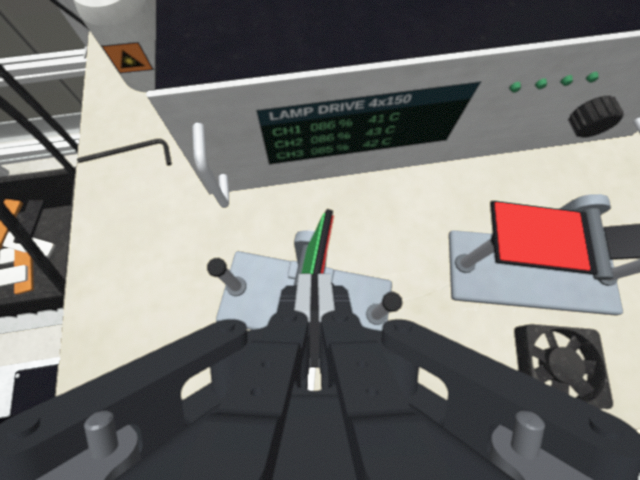

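View pics/s14.png

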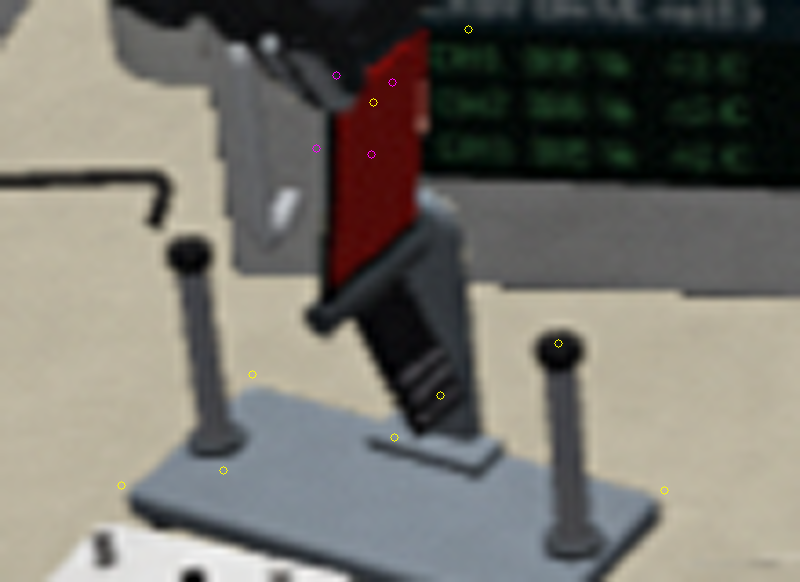

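```bash
python3 - <<'E'
from arc import *
arc([1.98,2.06,2.14,2.22,2.3],x=-.001)
E
```

```text
[[5.9, 5.4, 2.8, -0.002, -0.002, -0.001], [-1.5, 4.6, 0.4, 0.0, 0.0, 0.0], [-1.7, 4.6, 0.8, 0.0, 0.0, 0.0], [-1.9, 4.5, 1.2, 0.0, 0.0, 0.0], [-2.2, 4.3, 1.5, 0.0, 0.0, 0.0]]
[ 0.46140382 -0.10679227  0.15117308]
```

>>> servo_tool([
  [[5.9,5.4,2.8,0,0,0],[-1.5,4.6,0.4,0,0,0],[-1.7,4.6,0.8,0,0,0],[-1.9,4.5,1.2,0,0,0],[-2.2,4.3,1.5,0,0,0]],
])

```text
time: 9.95
ee_pos: [0.4616, -0.1071, 0.1517]
tcp_rot: [-179.9, -35.2, 6.0]
wrist_force: [-3.8, -2.6, 7.3]
opening: 0.0
```

```bash
python3 - <<'E'
from arc import *
show("s15",2.0)
p=bot.camera("wrist");cv2.imwrite("pics/w15.png",p["color"][:,:,::-1])
arc([2.38,2.46,2.54,2.6,2.66],x=-.001)
E
```

```text
[ 0.4616 -0.1071  0.1517] [-179.9  -35.2    6. ] [-22.9 -40.6 -41.1  57.9  16.2 155.7] 9.95 [-3.8 -2.6  7.3]
[[-2.6, 3.4, 2.1, -0.001, -0.003, -0.001], [-2.5, 3.9, 2.2, 0.0, 0.0, 0.0], [-2.7, 3.6, 2.5, 0.0, 0.0, 0.0], [-2.1, 2.5, 2.1, 0.0, 0.0, 0.0], [-2.2, 2.3, 2.3, 0.0, 0.0, 0.0]]
[ 0.45970624 -0.12355952  0.13535323]
```

View pics/w15.png

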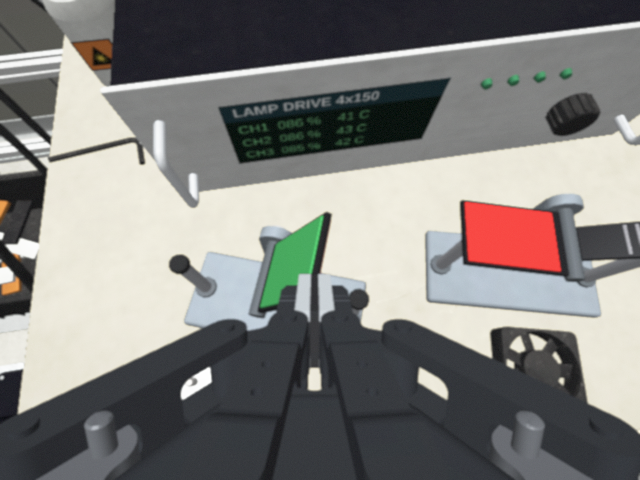

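View pics/s15.png

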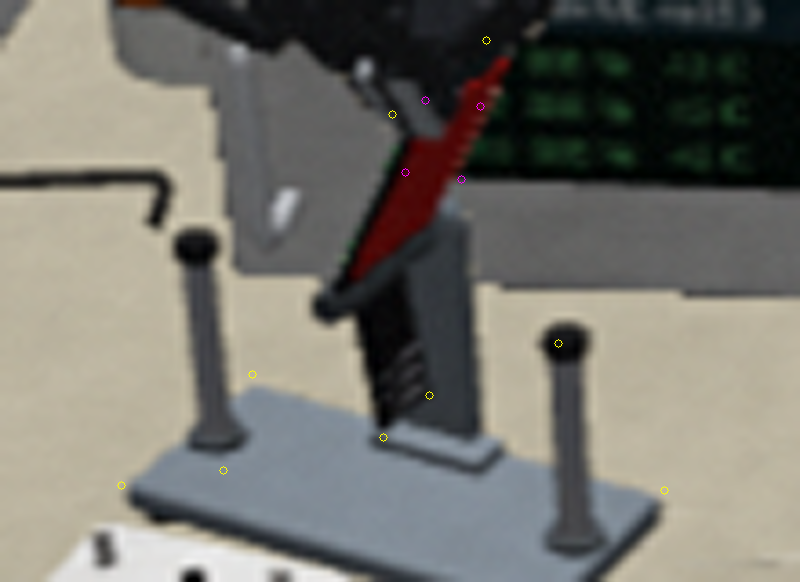

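>>> servo_tool([
  [[0,0,0,0,0,0]],
])

```text
time: 10.15
ee_pos: [0.4615, -0.1074, 0.1516]
tcp_rot: [-180.0, -35.2, 6.0]
wrist_force: [-4.3, -2.9, 5.6]
opening: 0.0001
```

```bash
python3 - <<'E'
from arc import *
show("s16",2.1,draw=False)
t=bot.camera("top");cv2.imwrite("pics/t16.png",cv2.resize(t["color"][200:310,205:405,::-1],(800,440),interpolation=cv2.INTER_CUBIC))
o=bot.get_obs();print(o["torque"].round(2))
E
```

```text
[ 0.4615 -0.1074  0.1516] [-180.   -35.2    6. ] [-22.9 -40.6 -41.1  57.9  16.2 155.8] 10.15 [-4.3 -2.9  5.6]
[-0.57  0.53 -0.36]
```

View pics/s16.png

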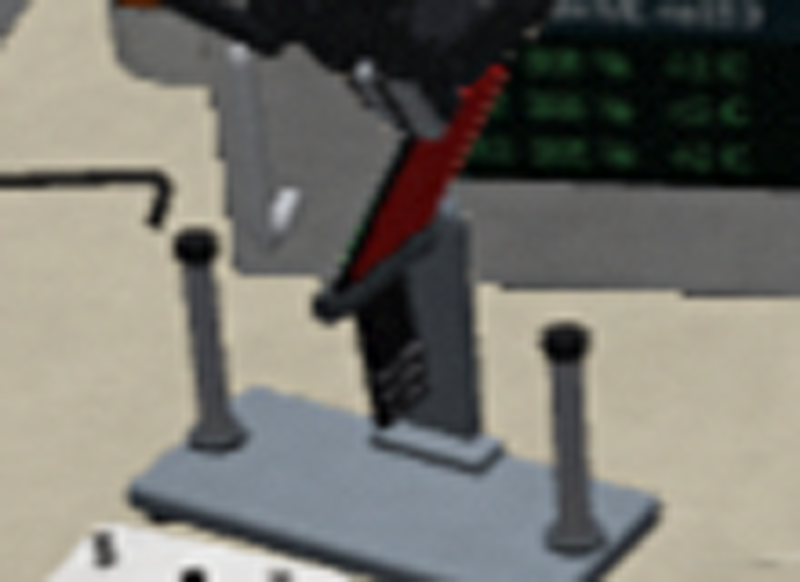

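View pics/t16.png

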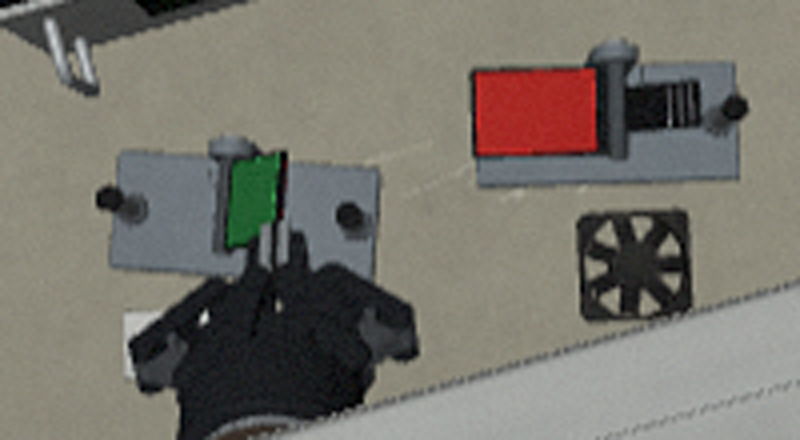

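>>> servo_tool([
  [[0,-6,-10,0,0,0]],
])

```text
time: 10.35
ee_pos: [0.4545, -0.1013, 0.158]
tcp_rot: [-179.8, -35.0, 5.9]
wrist_force: [-0.4, 1.2, -0.5]
opening: -0.0001
```

```bash
python3 - <<'E'
from arc import *
show("s17",2.1,draw=False)
p=bot.camera("wrist");cv2.imwrite("pics/w17.png",p["color"][:,:,::-1])
E
```

```text
[ 0.4545 -0.1013  0.158 ] [-179.8  -35.     5.9] [-22.4 -41.8 -40.9  59.4  16.  156.2] 10.35 [-0.4  1.2 -0.5]
```

View pics/s17.png

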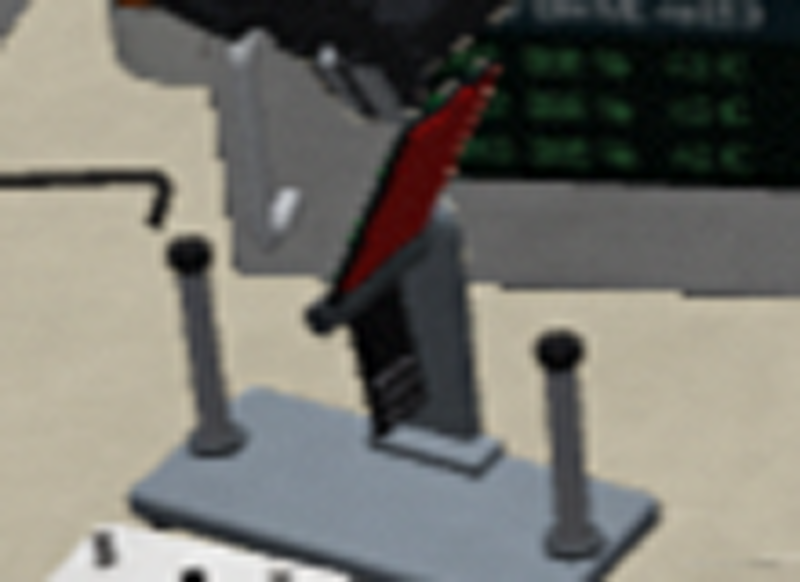

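View pics/w17.png

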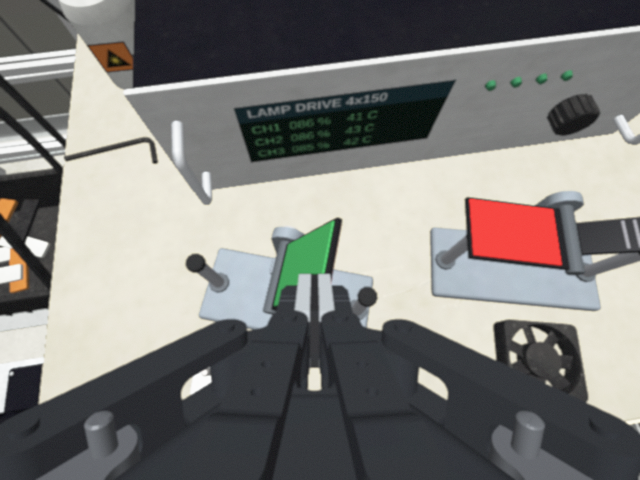

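```bash
python3 - <<'E'
from arc import *
sys=0
arc([2.1,2.18,2.26,2.34,2.42],x=-.010,r=.05,low=.004)
E
```

```text
[[-5.3, -11.0, 8.5, -0.002, -0.003, 0.0], [-1.5, 3.9, 0.6, 0.0, 0.0, 0.0], [-1.6, 3.9, 1.0, 0.0, 0.0, 0.0], [-1.8, 3.7, 1.3, 0.0, 0.0, 0.0], [-2.0, 3.6, 1.6, 0.0, 0.0, 0.0]]
[ 0.45252651 -0.10512602  0.14256315]
```

>>> servo_tool([
  [[-5.3,-11.0,8.5,0,0,0],[-1.5,3.9,0.6,0,0,0],[-1.6,3.9,1.0,0,0,0],[-1.8,3.7,1.3,0,0,0],[-2.0,3.6,1.6,0,0,0]],
])

```text
time: 10.95
ee_pos: [0.453, -0.1059, 0.1416]
tcp_rot: [-179.9, -35.1, 6.0]
wrist_force: [-1.1, 1.6, -0.2]
opening: 0.0
```

```bash
python3 - <<'E'
from arc import *
show("s18",2.1,draw=False)
p=bot.camera("wrist");cv2.imwrite("pics/w18.png",p["color"][:,:,::-1])
arc([2.5,2.58,2.66,2.74],x=-.010,r=.05,low=.004)
E
```

```text
[ 0.453  -0.1059  0.1416] [-179.9  -35.1    6. ] [-23.3 -42.  -42.8  57.8  16.5 155.3] 10.95 [-1.1  1.6 -0.2]
[[-1.6, 2.5, 0.6, -0.002, -0.001, -0.001], [-2.3, 3.2, 2.2, 0.0, 0.0, 0.0], [-2.5, 2.9, 2.5, 0.0, 0.0, 0.0], [-2.6, 2.6, 2.7, 0.0, 0.0, 0.0]]
[ 0.45127846 -0.11745313  0.12949636]
```

View pics/s18.png

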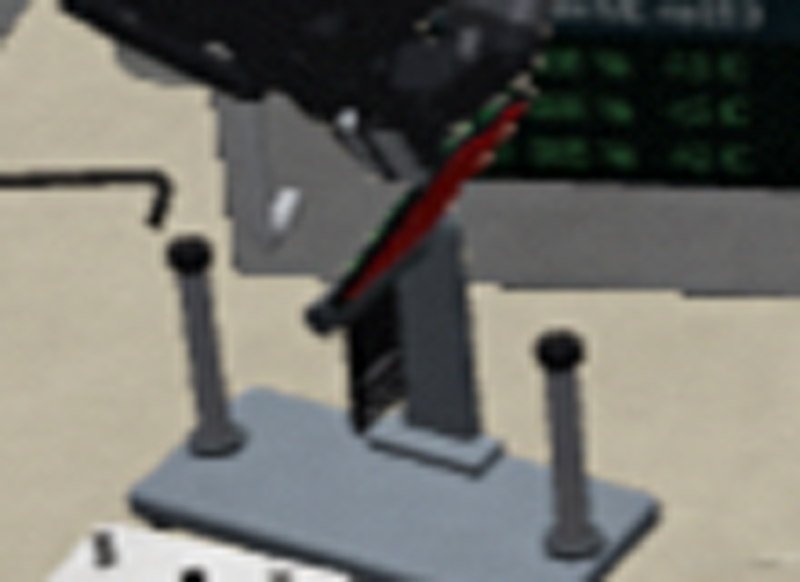

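View pics/w18.png

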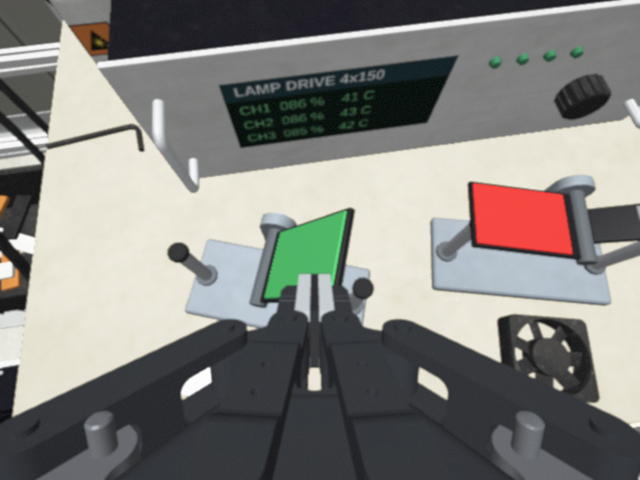

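>>> servo_tool([
  [[-1.6,2.5,0.6,0,0,0],[-2.3,3.2,2.2,0,0,0],[-2.5,2.9,2.5,0,0,0],[-2.6,2.6,2.7,0,0,0]],
])

```text
time: 11.45
ee_pos: [0.4515, -0.117, 0.1297]
tcp_rot: [-179.9, -35.1, 6.0]
wrist_force: [-0.2, 0.6, 0.8]
opening: 0.0001
```

```bash
python3 - <<'E'
from arc import *
show("s19",2.1,draw=False)
p=bot.camera("wrist");cv2.imwrite("pics/w19.png",p["color"][:,:,::-1])
arc([2.8,2.86,2.92,2.98],x=-.010,r=.05,low=.004)
E
```

```text
[ 0.4515 -0.117   0.1297] [-179.9  -35.1    6. ] [-25.3 -41.4 -43.7  56.7  17.5 153.6] 11.45 [-0.2  0.6  0.8]
[[-1.7, 2.3, 1.9, -0.003, -0.001, -0.001], [-2.0, 1.6, 2.4, 0.0, 0.0, 0.0], [-2.1, 1.4, 2.5, 0.0, 0.0, 0.0], [-2.1, 1.1, 2.6, 0.0, 0.0, 0.0]]
[ 0.45067784 -0.12338553  0.11689493]
```

View pics/s19.png

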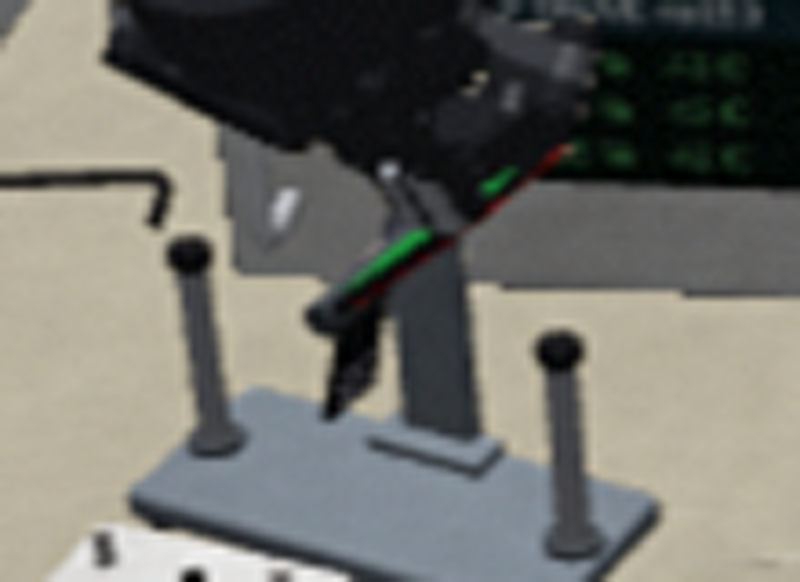

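View pics/w19.png

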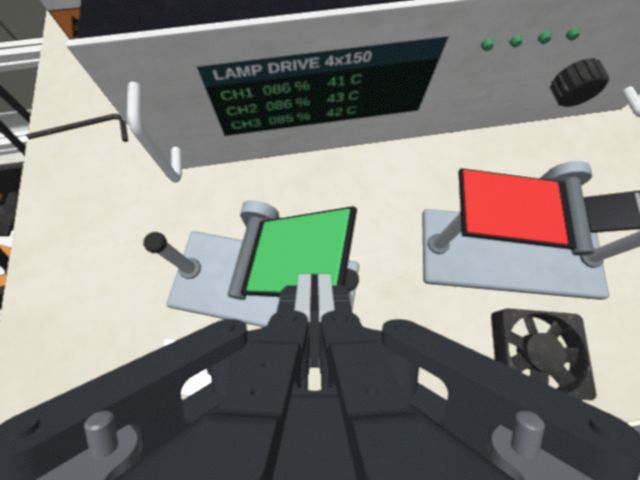

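>>> servo_tool([
  [[-1.7,2.3,1.9,0,0,0],[-2.0,1.6,2.4,0,0,0],[-2.1,1.4,2.5,0,0,0],[-2.1,1.1,2.6,0,0,0]],
])

```text
time: 11.95
ee_pos: [0.4511, -0.1233, 0.1174]
tcp_rot: [-179.9, -35.1, 6.0]
wrist_force: [0.2, -0.4, 1.2]
opening: 0.0003
```

```bash
python3 - <<'E'
from arc import *
show("s20",2.1,draw=False)
p=bot.camera("wrist");cv2.imwrite("pics/w20.png",p["color"][:,:,::-1])
E
```

```text
[ 0.4511 -0.1233  0.1174] [-179.9  -35.1    6. ] [-26.3 -40.9 -44.8  55.4  18.  152.6] 11.95 [ 0.2 -0.4  1.2]
```

View pics/s20.png

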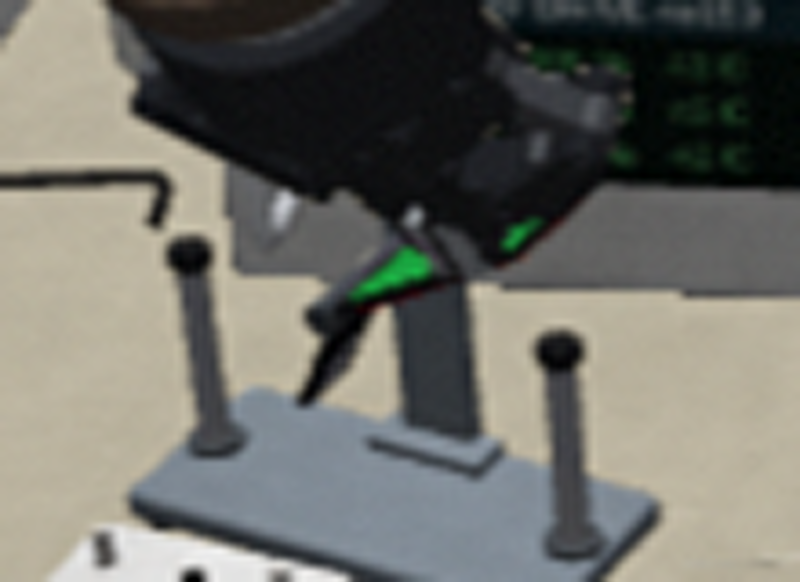

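View pics/w20.png

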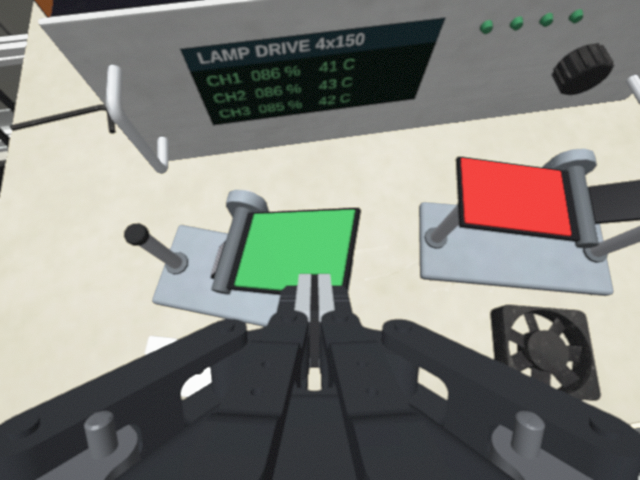

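>>> servo_tool([
  [[-1.2,0.2,1.6,0,0,0],[-1.2,0.2,1.6,0,0,0],[-1.2,0.2,1.6,0,0,0],[-1.2,0.2,1.6,0,0,0],[-1.2,0,1.6,0,0,0]],
])

```text
time: 12.55
ee_pos: [0.4508, -0.1239, 0.1075]
tcp_rot: [-179.9, -35.1, 6.0]
wrist_force: [-1.0, -0.9, 0.4]
opening: 0.0002
```

```bash
python3 - <<'E'
from arc import *
show("s21",2.1,draw=False)
p=bot.camera("wrist");cv2.imwrite("pics/w21.png",p["color"][:,:,::-1])
for f in(2.9,3.0,3.1,3.14):
  M=model([.47625,-.07548,-.10086,f]);print(f,{k:q.round().tolist() for k,q in zip(M,proj(p,list(M.values()))) if k[0] in "e"})
E
```

```text
[ 0.4508 -0.1239  0.1075] [-179.9  -35.1    6. ] [-26.4 -40.8 -45.9  54.3  18.1 152.5] 12.55 [-1.  -0.9  0.4]
2.9 {'edge_n': [359.0, 306.0], 'edge_f': [374.0, 215.0]}
3.0 {'edge_n': [360.0, 309.0], 'edge_f': [374.0, 221.0]}
3.1 {'edge_n': [360.0, 311.0], 'edge_f': [374.0, 227.0]}
3.14 {'edge_n': [359.0, 312.0], 'edge_f': [373.0, 229.0]}
```

View pics/s21.png

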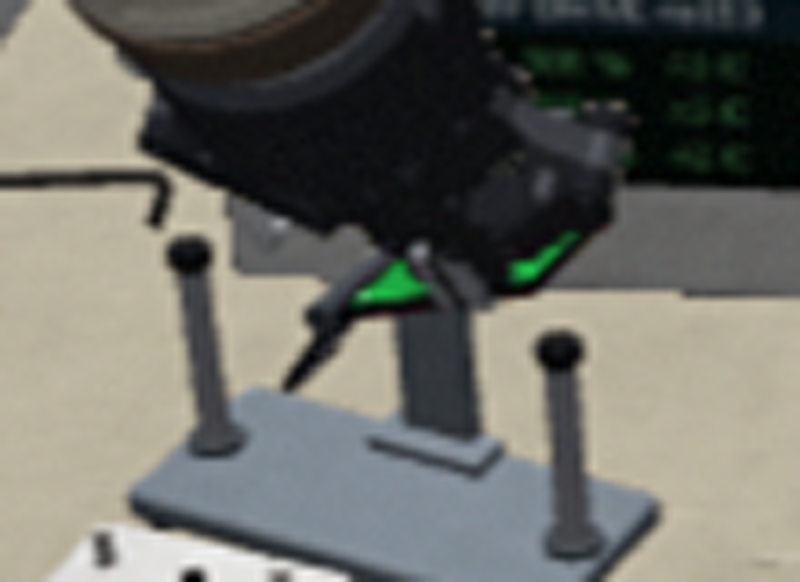

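View pics/w21.png

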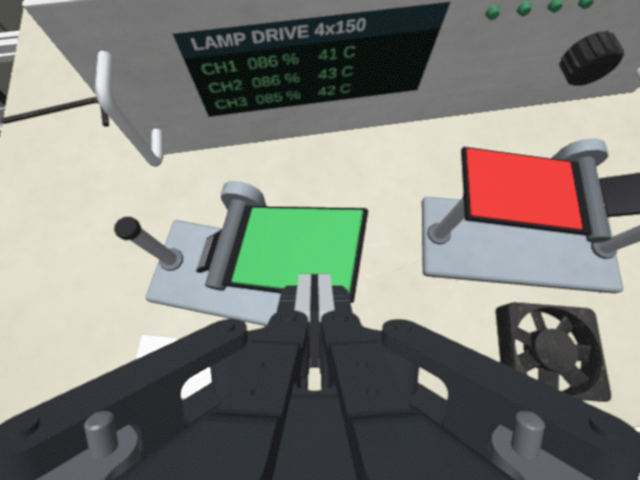

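>>> servo_tool([
  [[-1.2,0,1.6,0,0,0],[-1.2,0,1.6,0,0,0],[-1.2,0,1.6,0,0,0],[-1.2,0,1.6,0,0,0],[-1.2,0,1.6,0,0,0]],
])

```text
time: 13.15
ee_pos: [0.4505, -0.1239, 0.0974]
tcp_rot: [-179.9, -35.1, 6.0]
wrist_force: [-0.1, -0.4, 1.4]
opening: 0.0005
```

```bash
python3 - <<'E'
from arc import *
show("s22",2.1,draw=False)
p=bot.camera("wrist");cv2.imwrite("pics/w22.png",p["color"][:,:,::-1])
for f in(2.9,3.0,3.1,3.14):
  M=model([.47625,-.07548,-.10086,f]);print(f,{k:q.round().tolist() for k,q in zip(M,proj(p,list(M.values()))) if k[0] in "e"})
E
```

```text
[ 0.4505 -0.1239  0.0974] [-179.9  -35.1    6. ] [-26.5 -40.8 -47.   53.2  18.1 152.5] 13.15 [-0.1 -0.4  1.4]
2.9 {'edge_n': [362.0, 302.0], 'edge_f': [377.0, 206.0]}
3.0 {'edge_n': [363.0, 305.0], 'edge_f': [378.0, 213.0]}
3.1 {'edge_n': [362.0, 308.0], 'edge_f': [377.0, 219.0]}
3.14 {'edge_n': [362.0, 309.0], 'edge_f': [376.0, 221.0]}
```

View pics/s22.png

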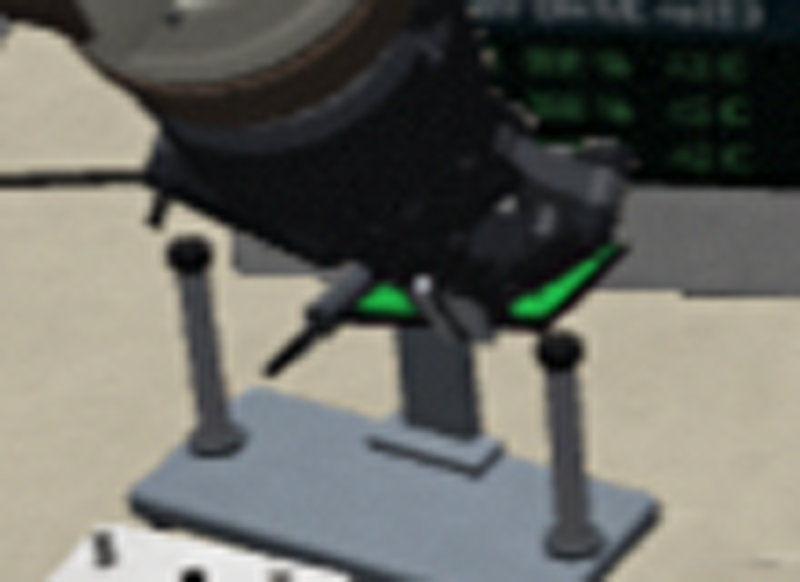

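View pics/w22.png

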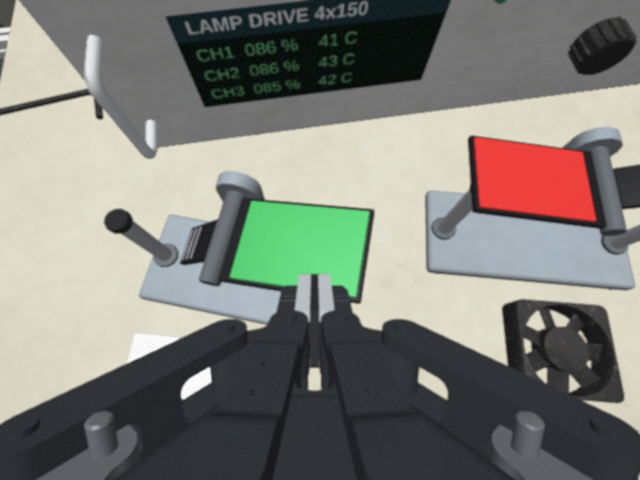

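>>> servo_tool([
  [[-0.9,0,1.2,0,0,0],[-0.9,0,1.2,0,0,0],[-0.9,0,1.2,0,0,0],[-0.9,0,1.2,0,0,0]],
])

```text
time: 13.65
ee_pos: [0.4503, -0.1239, 0.0915]
tcp_rot: [-179.9, -35.1, 6.0]
wrist_force: [-0.4, -0.8, 1.4]
opening: 0.0002
```

>>> servo_tool([
  [[-0.6,0,0.8,0,0,0],[-0.6,0,0.8,0,0,0]],
])

```text
time: 13.85
ee_pos: [0.4503, -0.1239, 0.0895]
tcp_rot: [-179.9, -35.1, 6.0]
wrist_force: [-0.9, -0.6, 0.7]
opening: -0.0006
```

```bash
python3 - <<'E'
from arc import *
show("s23",2.1,draw=False)
p=bot.camera("wrist");cv2.imwrite("pics/w23.png",p["color"][:,:,::-1])
for f in(2.9,3.0,3.1,3.14):
  M=model([.47625,-.07548,-.10086,f]);print(f,{k:q.round().tolist() for k,q in zip(M,proj(p,list(M.values()))) if k[0] in "e"})
E
```

```text
[ 0.4503 -0.1239  0.0895] [-179.9  -35.1    6. ] [-26.5 -40.8 -47.8  52.3  18.1 152.5] 13.85 [-0.9 -0.6  0.7]
2.9 {'edge_n': [364.0, 298.0], 'edge_f': [380.0, 199.0]}
3.0 {'edge_n': [365.0, 302.0], 'edge_f': [380.0, 206.0]}
3.1 {'edge_n': [365.0, 305.0], 'edge_f': [379.0, 213.0]}
3.14 {'edge_n': [364.0, 306.0], 'edge_f': [378.0, 215.0]}
```

View pics/s23.png

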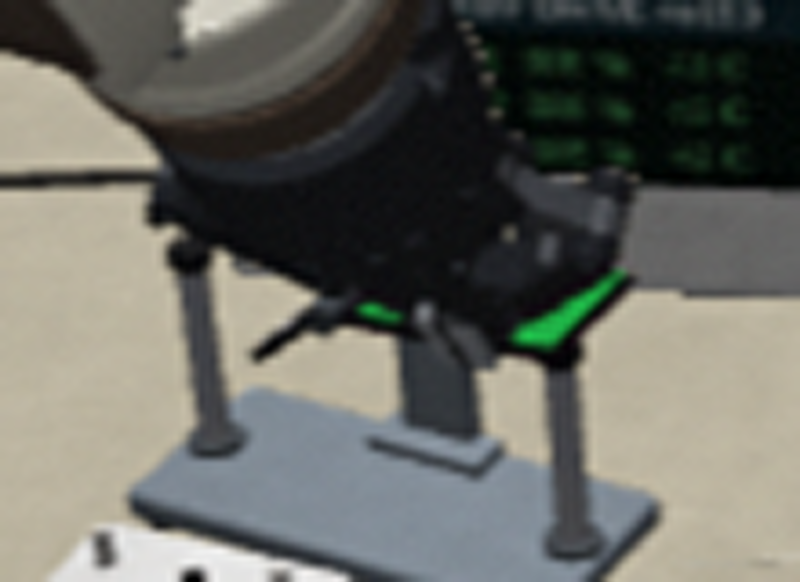

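View pics/w23.png

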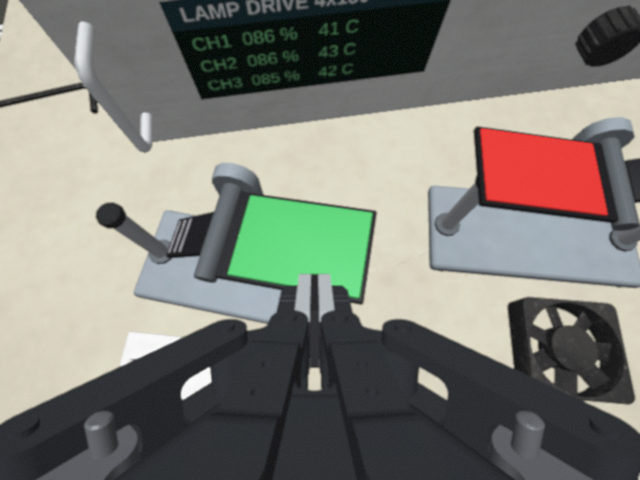

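>>> servo_tool([
  [[-0.6,0,0.8,0,0,0],[-0.6,0,0.8,0,0,0]],
])

```text
time: 14.15
ee_pos: [0.4502, -0.124, 0.0876]
tcp_rot: [-179.9, -35.1, 6.0]
wrist_force: [0.5, -0.5, 0.1]
opening: -0.0002
```

>>> servo_tool([
  [[-0.6,0,0.8,0,0,0],[0,0,0,0,0,0]],
])

```text
time: 14.35
ee_pos: [0.4501, -0.1239, 0.0864]
tcp_rot: [-179.8, -35.1, 6.0]
wrist_force: [-0.3, -0.1, 0.9]
opening: -0.0002
```

>>> servo_tool([
  [[-0.6,0,0.8,0,0,0],[0,0,0,0,0,0]],
])

```text
time: 14.55
ee_pos: [0.4501, -0.1239, 0.0854]
tcp_rot: [-179.8, -35.1, 6.0]
wrist_force: [-0.1, -0.3, 1.3]
opening: 0.0001
```

>>> servo_tool([
  [[-0.6,0,0.8,0,0,0],[0,0,0,0,0,0]],
])

```text
time: 14.75
ee_pos: [0.4501, -0.1239, 0.0845]
tcp_rot: [-179.9, -35.1, 6.0]
wrist_force: [-0.1, 0.4, 0.3]
opening: -0.0001
```

```bash
python3 - <<'E'
from arc import *
show("s24",2.1,draw=False)
p=bot.camera("wrist");cv2.imwrite("pics/w24.png",p["color"][:,:,::-1])
for f in(2.9,3.0,3.1,3.14):
  M=model([.47625,-.07548,-.10086,f]);print(f,{k:q.round().tolist() for k,q in zip(M,proj(p,list(M.values()))) if k[0] in "e"})
E
```

```text
[ 0.4501 -0.1239  0.0845] [-179.9  -35.1    6. ] [-26.5 -40.7 -48.4  51.8  18.1 152.5] 14.75 [-0.1  0.4  0.3]
2.9 {'edge_n': [366.0, 296.0], 'edge_f': [382.0, 194.0]}
3.0 {'edge_n': [367.0, 300.0], 'edge_f': [382.0, 202.0]}
3.1 {'edge_n': [366.0, 303.0], 'edge_f': [381.0, 209.0]}
3.14 {'edge_n': [365.0, 304.0], 'edge_f': [380.0, 211.0]}
```

View pics/s24.png

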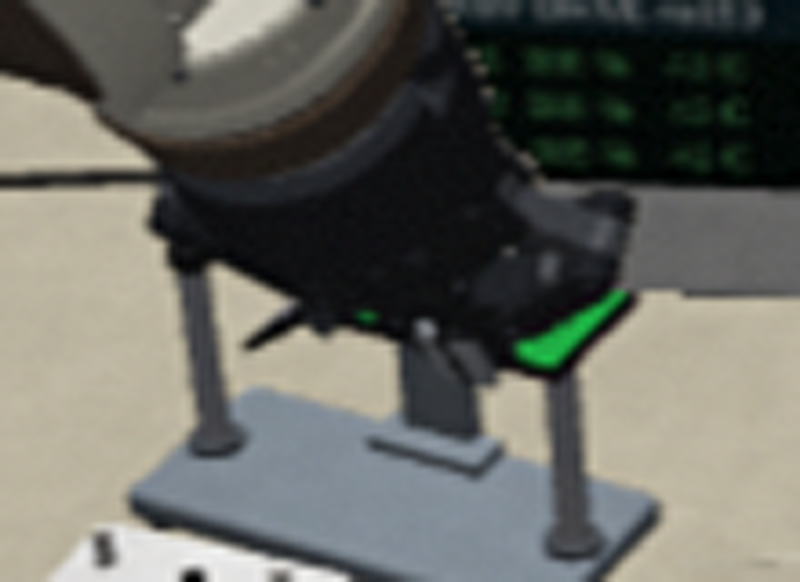

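View pics/w24.png

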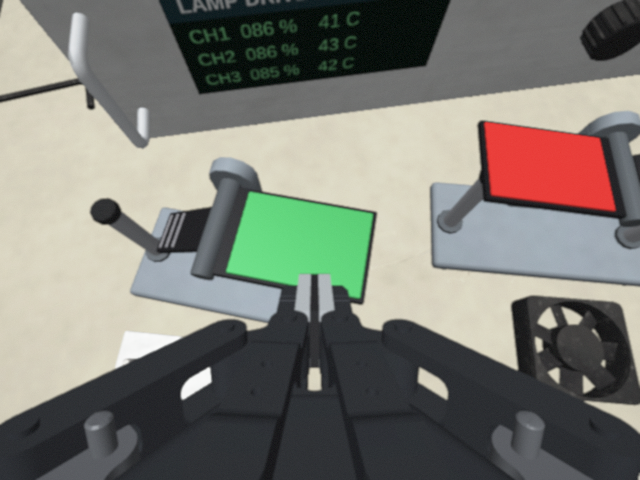

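>>> servo_tool([
  [[-0.6,0,0.8,0,0,0],[0,0,0,0,0,0]],
])

```text
time: 15.05
ee_pos: [0.4503, -0.124, 0.0839]
tcp_rot: [-179.9, -35.1, 6.0]
wrist_force: [-1.1, 0.6, 2.9]
opening: 0.0
```

>>> servo_tool([
  [[-0.6,0,0.8,0,0,0],[0,0,0,0,0,0]],
])

```text
time: 15.25
ee_pos: [0.4505, -0.1241, 0.0835]
tcp_rot: [-179.9, -35.2, 6.0]
wrist_force: [-2.5, -0.4, 5.9]
opening: -0.0001
```

The force climbs to about 6 N while the tip no longer advances, so the end stop is reached. I'll retreat.

>>> servo_tool([
  [[6,0,-12,0,0,0],[15,0,-30,0,0,0],[15,0,-30,0,0,0],[15,0,-30,0,0,0]],
])

```text
time: 15.65
ee_pos: [0.4327, -0.1257, 0.1961]
tcp_rot: [-179.8, -35.1, 6.0]
wrist_force: [1.0, -0.3, 0.3]
opening: 0.0001
```

```bash
python3 - <<'E'
from arc import *
show("s25",3.14)
p=bot.camera("wrist");cv2.imwrite("pics/w25.png",p["color"][:,:,::-1])
E
```

```text
[ 0.4327 -0.1257  0.1961] [-179.8  -35.1    6. ] [-28.3 -42.  -36.5  65.5  19.  150.8] 15.65 [ 1.  -0.3  0.3]
```

View pics/s25.png

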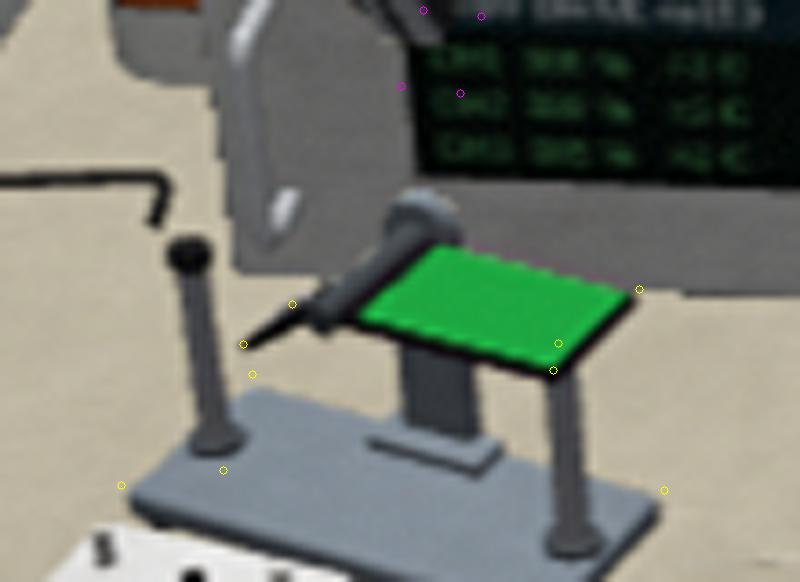

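View pics/w25.png

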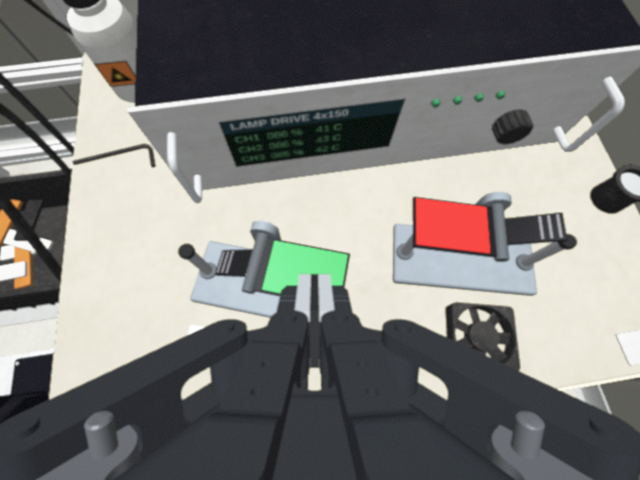

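The flag lies flat with its green face up, its edge matches the 3.14 rad projection, and the pins and foot look unmoved. I'll move a little further clear, settle, check the other things and hand in.

>>> servo_tool([
  [[10,5,-15,0,0,0],[10,5,-15,0,0,0],[0,0,0,0,0,0],[0,0,0,0,0,0],[0,0,0,0,0,0]],
])

```text
time: 16.25
ee_pos: [0.433, -0.1358, 0.2297]
tcp_rot: [-179.8, -35.0, 5.9]
wrist_force: [-0.4, 0.1, -0.2]
opening: 0.0001
```

```bash
python3 - <<'E'
from arc import *
t=bot.camera("top");cv2.imwrite("pics/t26.png",cv2.resize(t["color"][170:320,200:460,::-1],(780,450),interpolation=cv2.INTER_CUBIC))
o=bot.get_obs();print(o["time"],o["ee_pos"],o["wrist_force"],abs(o["qd"]).max())
E
```

```text
16.3 [ 0.43306729 -0.13574519  0.22988117] [ 0.48771459 -0.20342383  0.16605524] 0.44174626706179215
```

View pics/t26.png

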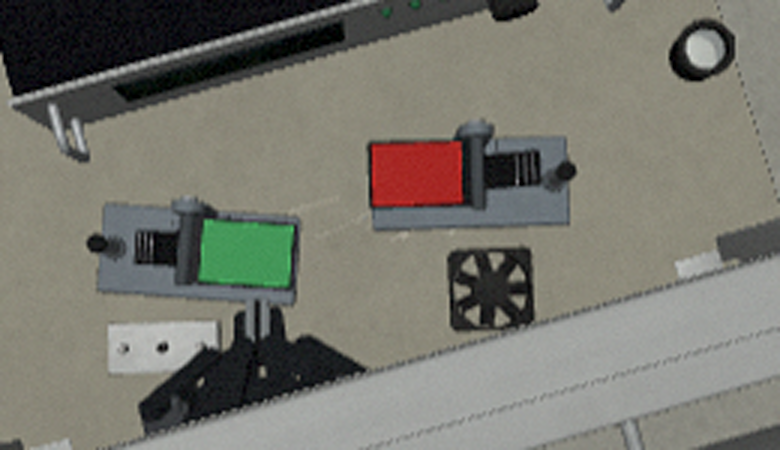

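The foot corners (98,291), (299,217) and (294,303), the block, fan, loupe and stand_b all sit at the same pixels as at the start.

```bash
python3 -c "
from workcell import bot
print(bot.job_done())"
```

```text
the job is handed in; nothing more can be done
None
```

The alignment block's flag now lies flat on the other side with its green face up. The job was handed in at 16.3 s, and `job_done()` gave no verdict.

- **What I did:** I reached in under the bar with closed fingers and pressed the tail down until the flag stood upright. I then pushed the paddle over from its left side with the fingertips. I pressed it down until the wrist force rose to about 6 N, which I took as the end stop, and moved clear.
- **Last checks:**
  - **Flag:** its edge matches the 3.14 rad projection.
  - **Everything else:** the foot of `stand_a`, `stand_b` with its red flag, the block, the fan and the loupe are at their starting pixels in the top view.
  - **Clearance:** the arm was touching nothing, at 0.23 m height and about 0 N.
- **What went wrong:** halfway over, the wider part of the finger pressed on the paddle's edge with 7–9 N. The stand rocked by about 3 mm at the pin tops. I backed off straight away, the stand settled back where it was, and I continued with the tips only.
- **What disagreed:** the scene camera's projection of the foot was about 2 pixels off, and the fingertips proved narrower than I had assumed. I went by the wrist and top views instead.

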